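# Pack up a crane hook on the hardness tester's anvil

### The arm

A 7-joint arm with a two-finger parallel gripper is mounted at the origin on the work surface. World frame = base frame: x ahead of the robot, y to its left, z up, the work surface at z = 0. Lengths are in m, angles in rad, forces in N, time in s.
With the tool pointing down it reaches from about 0.4 to 0.85 m from the base axis. Payload 4.4 kg.
Tool frame: the origin (TCP) lies at the very end of the fingers, on their centre line; the grasp point (between the pads) lies 19 mm behind it; z points along the fingers, y is the line along which they close (so a half turn about z gives the same grasp; the last joint's range is limited). The gripper opens to 94 mm and grips with 3 to 60 N. Pads are 16 mm wide; open, the fingers measure 119 mm over their backs; the gripper's body (75 mm by 177 mm) begins 78 mm behind the grasp point.
Start: joints at [-1.269, 0.628, 0.038, 1.517, -0.027, 0.996, -0.02], TCP at [0.234, 0.607, 0.17] pointing down, gripper open.
Joint ranges: [-3.06, 3.06], [-0.37, 2.12], [-1.25, 1.32], [0.18, 2.47], [-1.1, 4.24], [0.23, 1.98], [-2.94, 2.94]. Speed limits (rad/s): [2.57, 2.57, 3.14, 3.14, 3.14, 3.14, 3.14].

### API

Orientations are given as a unit quaternion [w, x, y, z].
In Python, from rig import observe, camera, finish_job, cut_out gives the robot as it stands. The module is installed in compiled form; this text tells all that it offers.
- The arm moves only by the shell command python3 -m handwheel 'ROWS' [FORCE]. ROWS is JSON, a list of rows, each a list of 3 entries, a list of its own where there are three numbers: the shift along the tool's x, y, z in cm, then the turn about the tool's z in rad, then the opening, from 0 (shut) to 1 (fully open). In form: [[[tx, ty, tz], roll, jaw], ...]. A call has 1 to 5 rows; each row is the pose to reach, as a shift and turn from the pose commanded when the call began, along the tool's axes at that moment; what a row does not reach only later rows make up. A row lasts 1/12 s, in which the tool goes at most 41.7 mm and 7.16 degrees, less where a joint would pass 70% of its speed; a pose out of reach is approached as far as the arm can. A call with a gripper value outside its range is refused whole. The fingers move at their own pace and stop on an object; FORCE is the grip in N (left out, the last holds). Time passes only in rows, so rows that repeat a pose let the fingers close. It gives the time, the measured TCP pose, the force, the opening and the grip force at its end, in the units of the state.
- observe(): the state, without advancing time (a new reading comes with each control period).
- camera(name): name is "scene" or "top" or "wrist"; returns a dict with "pixels" (420x560x3 uint8, red, green, blue), "depth" (420x560 float32, m along the optical axis (not along the pixel's ray), 0 where there is no reading), "camera_matrix" (3x3 intrinsics, pixels), "extrinsics" (4x4, takes a point from world to camera coordinates); the wrist camera has in their place "hand_eye" (4x4, takes a point from camera to tool coordinates, whose origin is the TCP and whose axes are the flange's). Camera axes: x right, y down, z forward; pixel columns grow to the right and rows downward; lengths in m; the calibration is good to about 2 mm. The wrist camera is an equidistant fisheye: a pixel r from the principal point sees the ray r / f radians off the axis. A picture is of the moment at which its call begins: read the wrist's pose just before it.
- finish_job(): hands the job in; it is judged then, once.
Trained networks look in a picture, given as the dict that the camera call returned (one of the last four; its "shot" number tells which), for a name from the list of things; names that differ only in an ending like _2 or _b are one class to them, and where a whole thing is asked for, a point or a joint stands for the part that bears it (a point fixed in the world has none). Each returns a list of dicts, best first, with "score" (0 to 1); they miss things now and then, are a little off and sometimes report something else, mostly with a low value. They report only what shows in the picture. A call takes as long as a camera call. They do not tell look-alikes from the thing itself.
- cut_out(picture, query): "pixels" (420x560 bool, what is visible of it) and "bbox" ([centre column, centre row, width, height] in pixels, round what is visible of it).
The state is a dict: "time_s": time; "joint_positions": joint angles; "joint_velocities": joint speeds; "tau": joint torques, N m; "tool_pos": TCP position; "tcp_rot": TCP orientation; "ft_force": force on the tool from outside, world axes, zero at the start; "torque": the same for the moment, N m; "width": opening from 0.0 (shut) to 1.0 (fully open); "grasp_force": force on a finger pad.
Only numpy, scipy, OpenCV 4.12 (cv2) and the standard library are available. Lean on these libraries where they do the work, as an engineer would, in place of code of your own. Each camera call takes 0.05 s, during which the arm holds its last target. There are 200 camera calls.

### The job

The crane hook under the hardness tester must bear on the anvil before it is tested. Slide red packing plates in between the anvil and the bowl of the hook, one on top of another and each square and home against the stop, until the gap feels snug and no further plate would fit. Leave the plates you do not need lying well clear of the tester, and do not disturb the latch arm, the washers or the grommet.

Things in the scene. Friction and masses are not known exactly. Their poses are not given: they have to be found in the camera images.
- tester: Stand hardness tester, fixed: grey bed plate 10 mm thick, 110 mm wide, x = -90 to 320 mm; grey column, near face at x = 235 mm; white head arm over the anvil. Origin on the shelf (z = 0) under the indenter; x along the arm to the column, the direction in which plates are pushed in (roughly world +y); z up.
- anvil (a point): Middle of the level top face of the steel anvil, at x = 0, y = 0, z = 50 mm in the tester's frame (same axes), under the indenter and the hook's crown. The face is 50 mm wide (y) and runs from x = -36 to 50 mm, with a bevelled front edge. Plates are laid on it flat, one on another.
- stop (a point): Foot of the near face of the end stop on the anvil, at x = 42, y = 0, z = 50 mm in the tester's frame; stop 28 mm wide, 21 high. A plate is home when its inner end meets it, its centre at x = -23 mm, its outer 52 mm overhanging the anvil. Fingers gripping an upper plate run into the end of the plate below about 20 mm short of home: let go there and push the end home with shut, tilted fingertips.
- head (a point): Lower front edge of the white head arm, at x = -60, y = 0, z = 166 mm in the tester's frame. Arm 60 mm wide and high, with a round black cap out to x = -66 mm; the indenter at x = 0 hangs to z = 132 mm. The arm bars an upright gripper from the outer end of a plate that is home: lean the tool back 30 to 45 degrees, away from the column, fingers pointing down and inwards.
- hook_a: One of three fixed dark steel crane hooks of different thickness, 250 mm long, level in a blue vee block. Origin on the shelf below the crown (middle of the bowl); x along the shank. The one to pack has its origin at the tester's; the others wait over 0.3 m away. The clearance from anvil to bowl, for 1, 2 or 3 plates plus 1 mm, is not given: find it by feel.
- hook_b: As hook_a, another thickness.
- hook_c: As hook_a, another thickness.
- bearers: Two parallel timber battens, each 300 x 36 mm and 24 mm high, 110 mm between centre lines, joined low down; fixed. Origin on the shelf in the middle, x along the battens (roughly world +y). Each carries two plates end to end, which overhang it 10 mm on both sides, so that fingertips can go below their edges.
- plate1: Loose red aluminium packing plate 130 mm long (x), 56 wide (y), 6 thick, 0.12 kg, top bevelled at the inner (+x) end; all alike. Origin at the centre of the underside. Lies flat on a batten, underside at z = 24 mm; grip it across its width 40 mm outwards of the centre. Pressed down at the outer end, the stack rocks over 6 mm at under 2 N if another plate fits; when snug, 1 to 3 mm.
- plate2: Loose red aluminium packing plate 130 mm long (x), 56 wide (y), 6 thick, 0.12 kg, top bevelled at the inner (+x) end; all alike. Origin at the centre of the underside. Lies flat on a batten, underside at z = 24 mm; grip it across its width 40 mm outwards of the centre. Pressed down at the outer end, the stack rocks over 6 mm at under 2 N if another plate fits; when snug, 1 to 3 mm.
- plate3: Loose red aluminium packing plate 130 mm long (x), 56 wide (y), 6 thick, 0.12 kg, top bevelled at the inner (+x) end; all alike. Origin at the centre of the underside. Lies flat on a batten, underside at z = 24 mm; grip it across its width 40 mm outwards of the centre. Pressed down at the outer end, the stack rocks over 6 mm at under 2 N if another plate fits; when snug, 1 to 3 mm.
- plate4: Loose red aluminium packing plate 130 mm long (x), 56 wide (y), 6 thick, 0.12 kg, top bevelled at the inner (+x) end; all alike. Origin at the centre of the underside. Lies flat on a batten, underside at z = 24 mm; grip it across its width 40 mm outwards of the centre. Pressed down at the outer end, the stack rocks over 6 mm at under 2 N if another plate fits; when snug, 1 to 3 mm.
- latch_arm: Loose forged steel latch arm, 140 mm long, lying on the shelf; leave alone.
- washers: Stack of copper washers, 63 mm across, 25 mm high, one body, on the shelf; leave alone.
- grommet: Black rubber grommet, 72 mm across, 26 mm high, on the shelf; leave alone.
There are look-alikes about, which are no part of the job. Leave any black look-alike of the plate2 alone.

How it is judged:
By the outcome, as a careful person would: the job done as asked, in the order asked, and still so for the second after the job is handed in, with the robot touching nothing.
It also fails if it takes over 72 s, if anything falls off the work surface, if the arm or the gripper's body presses on something with over 40 N, if the wrist force passes 120 N, or if a joint passes its speed limit or range.

## Working session

There is one attempt and no reset: what is moved stays moved. The work goes in short steps, Python scripts to look and compute and a shell command to move; the robot and the scene stay as the last step left them, time stands still between calls to the robot, and variables do not carry over. Pictures are saved under pics/ and viewed, at most 10 in all, crops included, and the job is handed in when it is done.

```bash
mkdir -p pics; ls
cat > h.py <<'E'
import numpy as np, cv2
from rig import observe, camera, finish_job, cut_out
from scipy.spatial.transform import Rotation as R
def world(p, mask=None):
    K=p["camera_matrix"]; T=np.linalg.inv(p["extrinsics"]); d=p["depth"]
    v,u=np.mgrid[0:420,0:560]
    P=np.stack([(u-K[0,2])/K[0,0]*d,(v-K[1,2])/K[1,1]*d,d],-1)
    W=P@T[:3,:3].T+T[:3,3]
    W[d==0]=np.nan
    return W
def save(p,n): cv2.imwrite(f"pics/{n}.png",p["pixels"][:,:,::-1])
def rot(s): 
    q=s["tcp_rot"]; return R.from_quat([q[1],q[2],q[3],q[0]])
E
cat > a.py <<'E'
from h import *
t=camera("top"); s=camera("scene")
im=np.hstack([t["pixels"],s["pixels"]])[:,:,::-1]
save(t,"top");save(s,"scene")
for nm,p in (("top",t),("scene",s)):
    W=world(p)
    for q in ("plate1","hook_a","tester","bearers","latch_arm","washers","grommet"):
        for r in cut_out(p,q):
            m=r["pixels"]; w=W[m]; w=w[~np.isnan(w[:,0])]
            if len(w)<5: continue
            (c,sz,an)=cv2.minAreaRect((w[:,:2]*1000).astype(np.float32))
            print(nm,q,round(r["score"],2),np.round(r["bbox"]),"rect",np.round(c),np.round(sz),round(an,1),"z",np.round(np.percentile(w[:,2],[5,50,95])*1000))
print(observe())
E
python3 a.py
```

```text
pics
top plate1 0.89 [374. 223.  43.  22.] rect [ 539. -293.] [129.  62.] 81.5 z [26. 31. 35.]
top plate1 0.81 [328. 214.  39.  22.] rect [ 556. -146.] [131.  57.] 84.5 z [26. 30. 35.]
top plate1 0.7 [322. 248.  44.  21.] rect [ 443. -131.] [140.  61.] 83.9 z [ 5. 30. 35.]
top plate1 0.69 [369. 253.  36.  20.] rect [ 430. -282.] [131.  60.] 84.6 z [25. 30. 35.]
top plate1 0.47 [211. 222.  74.  57.] rect [505. 226.] [199. 203.] 58.8 z [ 64. 111. 121.]
top hook_a 0.95 [210. 223.  76.  57.] rect [529. 236.] [237. 177.] 78.1 z [ 43. 111. 120.]
top hook_a 0.72 [ 94. 236.  84.  35.] rect [464. 611.] [353. 113.] 88.3 z [  9. 100. 113.]
top hook_a 0.59 [122. 293.  85.  46.] rect [284. 518.] [152. 292.] 0.1 z [  2. 105. 115.]
top hook_a 0.29 [191. 224. 154.  46.] rect [504. 283.] [107. 448.] 4.0 z [  8. 226. 330.]
top tester 0.88 [192. 225. 156.  41.] rect [510. 315.] [126. 511.] 2.9 z [  8. 226. 330.]
top bearers 0.88 [348. 233.  96.  52.] rect [ 490. -208.] [295. 142.] 82.8 z [ 7. 13. 27.]
top latch_arm 0.56 [297. 165.  46.  10.] rect [731. -39.] [149.  40.] 89.9 z [ 5. 16. 22.]
top washers
[... 2059 characters left out ...]
2003,  0.62837546,  0.0385227 ,  1.51739144, -0.02699152,
        0.99631023, -0.01999342]), 'joint_velocities': array([-1.72637189e-03, -3.15676673e-04,  3.88661639e-04, -4.44547056e-05,
        1.48823911e-04, -1.23469033e-04, -3.88952730e-04]), 'tau': array([ 7.42829961e-04, -5.49525583e+01,  1.14297599e+00, -1.86937577e+01,
       -5.23818063e-02,  1.52729312e-02, -6.82187746e-06]), 'tool_pos': array([0.23369711, 0.60655708, 0.17029751]), 'tcp_rot': array([-5.64494118e-06,  1.82869268e-01,  9.83137239e-01,  1.83556748e-05]), 'ft_force': array([-0.31606185, -0.21487791,  0.18411216]), 'torque': array([-0.00822718, -0.01459197, -0.00066222]), 'grasp_force': 0.0, 'width': 1.003841003890692}
```

```bash
cat > b.py <<'E'
from h import *
t=camera("top"); W=world(t)
m=(abs(W[...,2]-.226)<.008)
n,l,st,_=cv2.connectedComponentsWithStats(m.astype(np.uint8))
i=1+np.argmax(st[1:,4]); w=W[l==i]
print("arm top",st[i],cv2.minAreaRect((w[:,:2]*1000).astype(np.float32)))
mu=w[:,:2].mean(0); U,S,V=np.linalg.svd(w[:,:2]-mu,full_matrices=False); print(mu,np.degrees(np.arctan2(V[0,1],V[0,0])))
red=(t["pixels"][...,0]>110)&(t["pixels"][...,1]<90)&(abs(W[...,2]-.03)<.008)
n,l,st,_=cv2.connectedComponentsWithStats(red.astype(np.uint8))
for i in range(1,n):
    if st[i,4]>50: print("red",st[i],cv2.minAreaRect((W[l==i][:,:2]*1000).astype(np.float32)), W[l==i].mean(0))
r=cut_out(t,"bearers")[0]; 
c=cv2.resize(t["pixels"][130:330,60:420,::-1],None,fx=2.2,fy=2.2,interpolation=cv2.INTER_CUBIC); cv2.imwrite("pics/topc.png",c)
s=camera("scene");c=cv2.resize(s["pixels"][60:380,100:420,::-1],None,fx=1.85,fy=1.85,interpolation=cv2.INTER_CUBIC); cv2.imwrite("pics/scc.png",c)
E
python3 b.py
```

```text
arm top [ 148  206  110   27 2159] ((510.3560791015625, 238.56393432617188), (66.67806243896484, 308.52593994140625), 4.6621623039245605)
[0.50780692 0.23993005] 93.599248243777
red [268 253  18  18 167] ((393.8860778808594, 25.33798599243164), (56.178409576416016, 56.552921295166016), 1.139155626296997) [0.39511569 0.0260401  0.02579902]
```

View pics/topc.png

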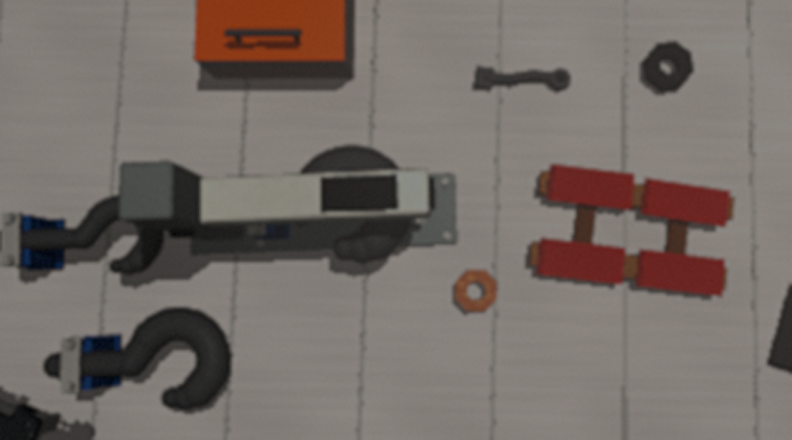

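View pics/scc.png

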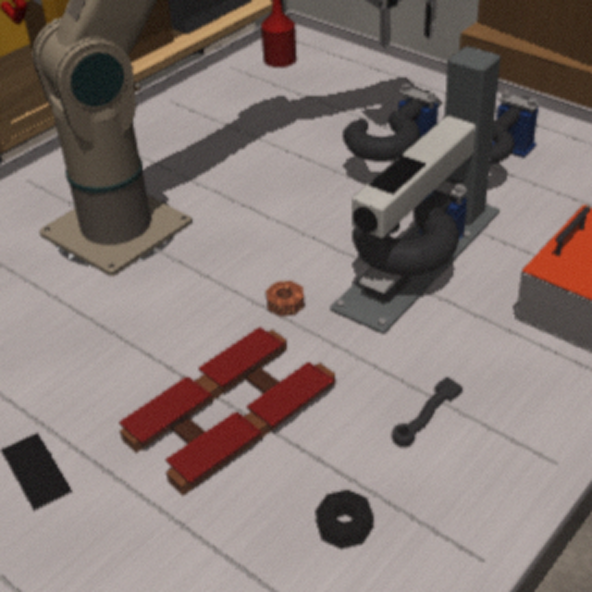

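Four red plates sit on the bearers: crop (590,187) and (688,202) on the far batten, (580,262) and (682,273) on the near one. The black plate at the lower right (scene crop 35,470) is the look-alike and stays. The tester's head and hook are at crop (370,195). The rows only allow roll, so I'll check free space and see how much lean the arm takes at the end of its reach.

```bash
python3 - <<'E'
from h import *
for c in ("top","scene"):
    W=world(camera(c)); 
    m=(W[...,0]>-.4)&(W[...,0]<.4)&(W[...,1]>.55)&(W[...,1]<1.3)&(W[...,2]>.08)
    w=W[m]; 
    H,xe,ye=np.histogram2d(w[:,0],w[:,1],bins=[np.arange(-.4,.41,.1),np.arange(.55,1.31,.1)],weights=None)
    print(c,"\n",H.astype(int))
    # max z per cell
    Z=np.zeros(H.shape)
    for a,b,z in zip(((w[:,0]+.4)//.1).astype(int),((w[:,1]-.55)//.1).astype(int),w[:,2]):
        if a<Z.shape[0] and b<Z.shape[1]: Z[a,b]=max(Z[a,b],z)
    print(Z.round(2))
E
python3 -m handwheel '[[[3,0,-3],0.12,1],[[6,-1,-6],0.24,1],[[9,-2,-9],0.36,1],[[12,-3,-12],0.48,1],[[15,-4,-14],0.6,1]]'
```

```text
top 
 [[   0    0    0    0    0    0    0]
 [   0    0    0    0    0    0    0]
 [   0    0    0    0    0    0    0]
 [   0    0    0    0    0    0    0]
 [   0    0    0    0    0    0    0]
 [  98    0    0    0    0    0    0]
 [2370  238    0    0    0    0    0]
 [  79    0    0    0    0    0    0]]
[[0.   0.   0.   0.   0.   0.   0.  ]
 [0.   0.   0.   0.   0.   0.   0.  ]
 [0.   0.   0.   0.   0.   0.   0.  ]
 [0.   0.   0.   0.   0.   0.   0.  ]
 [0.   0.   0.   0.   0.   0.   0.  ]
 [0.46 0.   0.   0.   0.   0.   0.  ]
 [0.56 0.35 0.   0.   0.   0.   0.  ]
 [0.13 0.   0.   0.   0.   0.   0.  ]]
scene 
 [[   0    0    0    0    0    0    0]
 [   0   58    0    0    0    0    0]
 [   0  195    0    0    0    0    0]
 [   0    0    0    0    0    0    0]
 [   0    0    0    0    0    0    0]
 [  27    0    0    0    0    0    0]
 [1558  250    0    0    0    0    0]
 [  69    0    0    0    0    0    1]]
[[0.   0.   0.   0.   0.   0.   0.  ]
 [0.   0.2  0.   0.   0.   0.   0.  ]
 [0.   0.2  0.   0.   0.   0.   0.  ]
 [0.   0.   0.   0.   0.   0.   0.  ]
 [0.   0.   0.   0.   0.   0.   0.  ]
 [0.39 0.   0.   0.   0.   0.   0.  ]
 [0.52 0.35 0.   0.   0.   0.   0.  ]
 [0.12 0.   0.   0.   0.   0.   0.12]]
time_s: 1.47
tool_pos: [0.0809, 0.6234, 0.3115]
tcp_rot: [-0.0, 0.469, 0.883, 0.001]
ft_force: [1.3, 0.9, -0.2]
width: 1.003
grasp_force: 0.0
```

```bash
python3 -m handwheel '[[[3,-3,0],0.12,1],[[6,-6,0],0.24,1],[[9,-9,0],0.36,1],[[12,-8,0],0.48,1],[[15,-7,0],0.53,1]]'; python3 -m handwheel '[[[4,0,0],0,1],[[8,0,0],0,1],[[12,0,0],0,1],[[16,0,0],0,1],[[20,0,0],0,1]]'
python3 -m handwheel '[[[4,0,0],0,1],[[8,0,0],0,1],[[12,0,0],0,1],[[16,0,0],0,1],[[20,0,0],0,1]]';python3 -c "
from rig import observe;print(observe()['joint_positions'].round(3))"
```

```text
time_s: 1.88
tool_pos: [-0.0672, 0.7069, 0.3098]
tcp_rot: [-0.001, 0.68, 0.733, -0.001]
ft_force: [0.2, 1.3, 0.5]
width: 1.002
grasp_force: 0.0
time_s: 2.3
tool_pos: [-0.0735, 0.8609, 0.3054]
tcp_rot: [-0.008, 0.681, 0.732, 0.004]
ft_force: [3.5, 1.8, 1.9]
width: 0.998
grasp_force: 0.0
time_s: 2.72
tool_pos: [-0.0585, 0.8335, 0.3384]
tcp_rot: [0.012, 0.685, 0.728, -0.0]
ft_force: [0.1, 0.1, -0.1]
width: 1.003
grasp_force: 0.0
[-1.747  1.102  1.194  0.185 -1.098  1.981 -1.493]
```

```bash
for i in 1 2; do :; done; python3 -m handwheel '[[[0,0,-4],0,1],[[0,0,-8],0,1],[[0,0,-12],0,1],[[0,0,-16],0,1],[[0,0,-20],0,1]]'; python3 -m handwheel '[[[4,0,-4],0,1],[[4,0,-8],0,1],[[4,0,-12],0,1],[[4,0,-16],0,1],[[4,0,-20],0,1]]';python3 -c "
from rig import observe;print(observe()['joint_positions'].round(3))"
```

```text
time_s: 3.13
tool_pos: [-0.0659, 0.8299, 0.4089]
tcp_rot: [-0.026, 0.682, 0.731, 0.021]
ft_force: [-0.3, 0.5, 0.1]
width: 1.001
grasp_force: 0.0
time_s: 3.55
tool_pos: [-0.064, 0.8227, 0.4683]
tcp_rot: [-0.052, 0.681, 0.729, 0.046]
ft_force: [0.4, 0.4, -0.5]
width: 0.999
grasp_force: 0.0
[-1.755  0.945  1.194  0.185 -1.099  1.981 -1.493]
```

```bash
python3 -m handwheel '[[[2,0,-4],0,1],[[4,0,-8],0,1],[[6,0,-12],0,1],[[8,0,-16],0,1],[[10,0,-20],0,1]]';python3 -m handwheel '[[[2,0,-4],0,1],[[4,0,-8],0,1],[[6,0,-12],0,1],[[8,0,-16],0,1],[[10,0,-20],0,1]]'; python3 -m handwheel '[[[2,0,-4],0,1],[[4,0,-8],0,1],[[6,0,-12],0,1],[[8,0,-16],0,1],[[10,0,-20],0,1]]'; python3 -c "
from rig import observe;print(observe()['joint_positions'].round(3))"
```

```text
time_s: 3.97
tool_pos: [-0.0625, 0.8134, 0.5178]
tcp_rot: [-0.075, 0.679, 0.727, 0.066]
ft_force: [-0.1, -0.3, 0.1]
width: 1.0
grasp_force: 0.0
time_s: 4.38
tool_pos: [-0.0607, 0.8007, 0.5681]
tcp_rot: [-0.098, 0.677, 0.724, 0.087]
ft_force: [0.1, -0.1, -0.8]
width: 1.005
grasp_force: 0.0
time_s: 4.8
tool_pos: [-0.0588, 0.7849, 0.6176]
tcp_rot: [-0.12, 0.674, 0.721, 0.108]
ft_force: [-1.3, 0.2, 0.5]
width: 0.998
grasp_force: 0.0
[-1.77   0.761  1.22   0.185 -1.099  1.981 -1.491]
```

```bash
python3 -m handwheel '[[[2,0,-4],0,1],[[4,0,-8],0,1],[[6,0,-12],0,1],[[8,0,-16],0,1],[[10,0,-20],0,1]]';python3 -m handwheel '[[[2,0,-4],0,1],[[4,0,-8],0,1],[[6,0,-12],0,1],[[8,0,-16],0,1],[[10,0,-20],0,1]]'; python3 -m handwheel '[[[2,0,-4],0,1],[[4,0,-8],0,1],[[6,0,-12],0,1],[[8,0,-16],0,1],[[10,0,-20],0,1]]'; python3 -m handwheel '[[[2,0,-4],0,1],[[4,0,-8],0,1],[[6,0,-12],0,1],[[8,0,-16],0,1],[[10,0,-20],0,1]]';python3 -m handwheel '[[[2,0,-4],0,1],[[4,0,-8],0,1],[[6,0,-12],0,1],[[8,0,-16],0,1],[[10,0,-20],0,1]]'; python3 -c "
from rig import observe;print(observe()['joint_positions'].round(3))"
```

```text
time_s: 5.22
tool_pos: [-0.0565, 0.766, 0.6659]
tcp_rot: [-0.143, 0.67, 0.717, 0.128]
ft_force: [0.3, -0.0, -0.7]
width: 1.001
grasp_force: 0.0
time_s: 5.63
tool_pos: [-0.0541, 0.7443, 0.7129]
tcp_rot: [-0.166, 0.666, 0.712, 0.149]
ft_force: [0.0, 0.1, -0.6]
width: 1.0
grasp_force: 0.0
time_s: 6.05
tool_pos: [-0.0513, 0.7197, 0.7585]
tcp_rot: [-0.188, 0.661, 0.707, 0.169]
ft_force: [-0.8, 0.4, 0.5]
width: 0.999
grasp_force: 0.0
time_s: 6.47
tool_pos: [-0.0483, 0.6923, 0.8025]
tcp_rot: [-0.21, 0.655, 0.701, 0.189]
ft_force: [1.0, -0.3, -0.4]
width: 1.0
grasp_force: 0.0
time_s: 6.88
tool_pos: [-0.0451, 0.6623, 0.8447]
tcp_rot: [-0.232, 0.649, 0.694, 0.209]
ft_force: [-0.0, 0.4, -0.4]
width: 0.998
grasp_force: 0.0
[-1.829  0.452  1.295  0.185 -1.099  1.981 -1.488]
```

```bash
cat > go.py <<'E'
import sys
from h import *
def to(p,xaz=None):
    s=observe(); r=rot(s); d=np.array(p)-s["tool_pos"]
    M=r.as_matrix(); z=M[:,2]
    out=(r.inv().apply(d)*100).round(2)
    msg=f"shift cm {out} len {np.linalg.norm(d)*1000:.0f}mm tilt {np.degrees(np.arccos(-z[2])):.1f} tiltaz {np.degrees(np.arctan2(z[1],z[0])):.1f} yaxis az {np.degrees(np.arctan2(M[1,1],M[0,1])):.2f} yz {M[2,1]:.3f}"
    if xaz is not None:
        # roll about tool z making tool y horizontal-perpendicular to az xaz (y axis ~ azimuth xaz-90)
        a=np.radians(xaz-90); t=np.array([np.cos(a),np.sin(a),0]); tl=M.T@t
        msg+=f" roll {np.arctan2(-tl[0],tl[1]):.3f}"
    print(msg, "pos",s["tool_pos"].round(4),"j",s["joint_positions"].round(2),"F",s["ft_force"].round(1),"t",round(s["time_s"],2))
if __name__=="__main__":
    a=[float(v) for v in sys.argv[1:]]
    to(a[:3],a[3] if len(a)>3 else None)
E
python3 go.py .45 .46 .5 93.6
```

```text
shift cm [-39.22  48.33  13.22] len 636mm tilt 36.4 tiltaz 95.0 yaxis az 4.10 yz -0.011 roll 0.000 pos [-0.0451  0.6623  0.8447] j [-1.83  0.45  1.3   0.19 -1.1   1.98 -1.49] F [-0.   0.4 -0.4] t 6.88
```

```bash
python3 -m handwheel '[[[-2.4,3,0.8],0,1],[[-4.8,6,1.6],0,1],[[-7.2,9,2.4],0,1],[[-9.6,12,3.2],0,1],[[-12,15,4],0,1]]'; python3 -m handwheel '[[[-2.4,3,0.8],0,1],[[-4.8,6,1.6],0,1],[[-7.2,9,2.4],0,1],[[-9.6,12,3.2],0,1],[[-12,15,4],0,1]]'; python3 go.py .5 -.1 .35 93.6
```

```text
time_s: 7.3
tool_pos: [0.0906, 0.6073, 0.7483]
tcp_rot: [-0.231, 0.648, 0.695, 0.207]
ft_force: [-0.5, 0.1, 1.7]
width: 1.001
grasp_force: 0.0
time_s: 7.72
tool_pos: [0.2446, 0.5447, 0.6455]
tcp_rot: [-0.233, 0.648, 0.695, 0.208]
ft_force: [0.3, 1.1, 0.4]
width: 1.002
grasp_force: 0.0
shift cm [-70.63  21.1  -15.75] len 754mm tilt 36.4 tiltaz 95.2 yaxis az 4.22 yz -0.013 roll 0.001 pos [0.2446 0.5447 0.6455] j [-2.02  0.1   1.29  1.32 -0.6   1.38 -0.7 ] F [0.3 1.1 0.4] t 7.72
```

```bash
for k in 1; do :; done
python3 -m handwheel '[[[-3.7,1.1,-0.8],0,1],[[-7.4,2.2,-1.6],0,1],[[-11.1,3.3,-2.4],0,1],[[-14.8,4.4,-3.2],0,1],[[-18.5,5.5,-4],0,1]]'; python3 -m handwheel '[[[-3.7,1.1,-0.8],0,1],[[-7.4,2.2,-1.6],0,1],[[-11.1,3.3,-2.4],0,1],[[-14.8,4.4,-3.2],0,1],[[-18.5,5.5,-4],0,1]]';python3 -m handwheel '[[[-3.7,1.1,-0.8],0,1],[[-7.4,2.2,-1.6],0,1],[[-11.1,3.3,-2.4],0,1],[[-14.8,4.4,-3.2],0,1],[[-18.5,5.5,-4],0,1]]';  python3 go.py .5 -.1 .25 93.6
python3 - <<'E'
from h import *
t=camera("top");s=camera("scene")
for p in (t,s):
    W=world(p)
    for r in cut_out(p,"plate1"):
        m=r["pixels"]; m=m&(abs(W[...,2]-.03)<.006)
        if r["score"]<.5 or m.sum()<50: continue
        w=W[m][:,:2]*1000; c,sz,an=cv2.minAreaRect(w.astype(np.float32)); mu=w.mean(0); U,S,V=np.linalg.svd(w-mu,full_matrices=False)
        print(round(r["score"],2),mu.round(1),np.round(c,1),np.round(sz),round(an,1),np.degrees(np.arctan2(V[0,1],V[0,0])).round(1))
E
```

```text
time_s: 8.13
tool_pos: [0.3107, 0.3755, 0.5673]
tcp_rot: [-0.232, 0.648, 0.695, 0.209]
ft_force: [1.0, 1.2, 0.1]
width: 1.0
grasp_force: 0.0
time_s: 8.55
tool_pos: [0.3748, 0.2069, 0.4898]
tcp_rot: [-0.23, 0.649, 0.694, 0.21]
ft_force: [17.9, -20.7, -9.6]
width: 1.003
grasp_force: 0.0
time_s: 8.97
tool_pos: [0.356, 0.1011, 0.4551]
tcp_rot: [-0.213, 0.656, 0.692, 0.215]
ft_force: [-0.1, -0.5, 0.6]
width: 0.998
grasp_force: 0.0
shift cm [-28.94  13.05   4.98] len 321mm tilt 35.2 tiltaz 91.3 yaxis az 2.78 yz 0.018 roll -0.002 pos [0.356  0.1011 0.4551] j [-1.47 -0.37  1.32  1.83 -0.25  1.33 -0.04] F [-0.1 -0.5  0.6] t 8.97
0.86 [ 446.2 -128.6] [ 448.6 -131.9] [ 53. 134.] 1.2 -91.6
0.81 [ 535.4 -289.7] [ 536.  -289.5] [133.  56.] 82.4 -98.2
0.7 [ 447.3 -260.4] [ 445.7 -281.8] [ 27. 123.] 1.8 -85.0
0.63 [ 556.3 -145.9] [ 556.4 -145. ] [132.  57.] 84.6 -96.5
0.97 [ 535.2 -292.8] [ 534.5 -288. ] [133.  62.] 82.2 -96.5
0.79 [ 555.9 -146.6] [ 555.  -143.9] [133.  61.] 83.5 -95.8
0.73 [ 428.7 -283. ] [ 428.2 -280.6] [131.  61.] 84.4 -94.3
0.63 [525.9 249. ] [473.  375.4] [161. 515.] 23.1 97.1
0.62 [ 442.4 -133.9] [ 441.3 -129.8] [132.  62.] 84.0 -95.4
```

```bash
python3 go.py .56 .1 .3 93.6 | cut -d' ' -f1-8
python3 - <<'E'
from h import *
s=observe();r=rot(s);print((r.inv().apply([.2,0,-.15])*100).round(1))
E
python3 -m handwheel '[[[-1,3,0],0,1],[[-2,6,0],0,1],[[-2,9,1],0,1],[[-2,12,2],0,1],[[-2,15,3],0,1]]'; python3 go.py .56 .0 .3 94
```

```text
shift cm [-10.22  20.02  12.31] len
[-9.7 19.7 12. ]
time_s: 9.58
tool_pos: [0.3854, 0.1282, 0.4612]
tcp_rot: [-0.194, 0.66, 0.691, 0.222]
ft_force: [0.0, -0.7, 0.7]
width: 1.001
grasp_force: 0.0
shift cm [-20.55  16.25   6.53] len 270mm tilt 34.3 tiltaz 87.5 yaxis az 1.70 yz 0.050 roll -0.005 pos [0.3854 0.1282 0.4612] j [-1.57 -0.37  1.32  1.81 -0.22  1.26 -0.13] F [ 0.  -0.7  0.7] t 9.58
```

```bash
cat > kin.py <<'E'
from h import *
from itertools import product
from scipy.optimize import least_squares
import json
D=[([-1.26882,.628375,.0385227,1.51739,-.0269915,.99631,-.0199934],[.233697,.606557,.1702975],[0,.182869,.983137,0]),
([-1.747,1.102,1.194,.185,-1.098,1.981,-1.493],[-.0585,.8335,.3384],[.012,.685,.728,0]),
([-1.755,.945,1.194,.185,-1.099,1.981,-1.493],[-.064,.8227,.4683],[-.052,.681,.729,.046]),
([-1.77,.761,1.22,.185,-1.099,1.981,-1.491],[-.0588,.7849,.6176],[-.12,.674,.721,.108]),
([-1.829,.452,1.295,.185,-1.099,1.981,-1.488],[-.0451,.6623,.8447],[-.232,.649,.694,.209]),
([-2.02,.10,1.29,1.32,-.6,1.38,-.7],[.2446,.5447,.6455],[-.233,.648,.695,.208]),
([-1.47,-.37,1.32,1.83,-.25,1.33,-.04],[.356,.1011,.4551],[-.213,.656,.692,.215]),
([-1.57,-.37,1.32,1.81,-.22,1.26,-.13],[.3854,.1282,.4612],[-.194,.66,.691,.222])]
def Rz(a): return R.from_euler('z',a)
def Ry(a): return R.from_euler('y',a)
def fk(j,p,s):
    s1,s3,s5,s7=s; ph,d1,a1,d3,a3,d5,a5,a6,d7,psi,b4=p
    seq=[(Rz(s1*j[0]+ph),[a1,0,d1]),(Ry(j[1]),[0,0,0]),(Rz(s3*j[2]),[a3,0,d3]),(Ry(j[3]),[b4,0,0]),(Rz(s5*j[4]),[a5,0,d5]),(Ry(j[5]),[a6,0,0]),(Rz(s7*j[6]+psi),[0,0,d7])]
    r=R.identity();x=np.zeros(3)
    for q,t in seq: r=r*q; x=x+r.apply(t)
    return x,r
def fit():
    best=None
    for s in product((1,-1),repeat=4):
        def f(p):
            o=[]
            for j,x,q in D:
                X,r=fk(j,p,s); o+=list((X-x)); e=(r.inv()*R.from_quat([q[1],q[2],q[3],q[0]])).as_rotvec(); o+=list(e*.3)
            return np.array(o)
        for ps in (0,1.57,3.14,-1.57):
            r=least_squares(f,[1.204-s[0]*-1.269,.35,0,.42,0,.4,0,0,.25,ps,0])
            if best is None or r.cost<best[0]: best=(r.cost,s,r.x,f(r.x))
    return best
if __name__=="__main__":
    b=fit(); print(b[0],b[1],b[2].round(4)); print(b[3].reshape(-1,6).round(4))
    json.dump([list(b[1]),list(b[2])],open("kin.json","w"))
E
python3 kin.py
```

```text
0.0001980208613650332 (-1, -1, -1, -1) [-2.9700e-02  3.3150e-01 -4.0000e-04  5.4360e-01 -3.5000e-03  3.9490e-01
  3.0000e-04  3.0000e-04  3.9480e-01  1.5455e+00 -4.6000e-03]
[[-0.008   0.0028 -0.0027  0.     -0.     -0.0013]
 [ 0.0011  0.0017 -0.0017 -0.0005  0.0002 -0.0014]
 [ 0.0013  0.0011 -0.0011  0.0012  0.0001 -0.0012]
 [ 0.     -0.     -0.0007  0.0026  0.0002 -0.0007]
 [-0.0036 -0.0025  0.      0.005  -0.0001  0.0005]
 [ 0.0056 -0.0055  0.003   0.0069 -0.0035 -0.0016]
 [ 0.      0.0026  0.0024  0.0049  0.0027  0.0027]
 [-0.0032  0.0041  0.0006  0.0044  0.0022  0.003 ]]
```

```bash
cat > ik.py <<'E'
from kin import *
s,p=json.load(open("kin.json"))
lo=np.array([-3.06,-.37,-1.25,.18,-1.1,.23,-2.94]);hi=np.array([3.06,2.12,1.32,2.47,4.24,1.98,2.94])
def pose(tilt,az,roll=0):
    t=np.radians(tilt);a=np.radians(az)
    z=np.array([np.sin(t)*np.cos(a),np.sin(t)*np.sin(a),-np.cos(t)]); y=np.array([np.sin(a),-np.cos(a),0]); x=np.cross(y,z)
    return R.from_matrix(np.stack([x,y,z],1))
def sols(x,r,n=40,seed=0):
    g=np.random.default_rng(seed); out=[]
    for k in range(n):
        f=lambda j: np.concatenate([(lambda X,q: np.concatenate([X-x,.3*(q.inv()*r).as_rotvec()]))(*fk(j,p,s))])
        q=least_squares(f,g.uniform(lo,hi),bounds=(lo,hi),max_nfev=60)
        if q.cost<1e-7: out.append(q.x)
    return np.array(out)
if __name__=="__main__":
    for nm,x in (("pickA",[.54,-.33,.03]),("pickB",[.56,-.185,.03]),("pickC",[.445,-.17,.03]),("pickD",[.435,-.32,.03]),("hoverC",[.445,-.17,.15]),("tester",[.515,.06,.06])):
        for tilt in (35,):
            q=sols(np.array(x),pose(tilt,94),24); print(nm,tilt,len(q)); 
            if len(q): print(q[np.argsort(q[:,0])][::max(1,len(q)//4)].round(2))
E
python3 ik.py
```

```text
pickA 35 7
[[ 0.83  1.08 -0.17  1.17 -0.26  1.37  0.91]
 [ 0.97  1.12 -0.49  1.17 -0.    1.34  0.72]
 [ 0.97  1.12 -0.49  1.17  0.    1.34  0.72]
 [ 0.98  1.12 -0.5   1.17  0.01  1.34  0.71]
 [ 1.05  1.17 -0.7   1.17  0.18  1.36  0.59]
 [ 1.19  1.34 -1.17  1.17  0.6   1.47  0.3 ]
 [ 1.2   1.38 -1.25  1.17  0.66  1.5   0.25]]
pickB 35 7
[[ 0.67  0.97 -0.15  1.46 -0.38  1.15  0.87]
 [ 0.83  1.   -0.44  1.46 -0.14  1.1   0.67]
 [ 0.91  1.05 -0.61  1.46  0.02  1.09  0.54]
 [ 1.03  1.15 -0.89  1.46  0.29  1.13  0.31]
 [ 1.14  1.33 -1.25  1.46  0.65  1.26  0.03]
 [ 1.14  1.33 -1.25  1.46  0.65  1.26  0.03]
 [ 1.14  1.33 -1.25  1.46  0.65  1.26  0.03]]
pickC 35 7
[[ 0.42  0.89  0.42  1.77 -0.76  1.21  1.38]
 [ 0.6   0.85  0.14  1.77 -0.58  1.08  1.21]
 [ 0.8   0.86 -0.19  1.77 -0.36  0.99  0.99]
 [ 1.07  0.95 -0.64  1.77  0.04  0.94  0.59]
 [ 1.22  1.09 -0.95  1.77  0.36  0.99  0.28]
 [ 1.3   1.22 -1.17  1.77  0.59  1.09  0.06]
 [ 1.32  1.27 -1.24  1.76  0.66  1.13 -0.  ]]
pickD 35 5
[[ 1.14  1.03 -0.55  1.46  0.07  1.21  0.76]
 [ 1.21  1.07 -0.7   1.46  0.19  1.22  0.64]
 [ 1.27  1.12 -0.83  1.45  0.31  1.25  0.54]
 [ 1.31  1.17 -0.95  1.46  0.41  1.28  0.45]
 [ 1.4   1.33 -1.25  1.46  0.67  1.41  0.24]]
hoverC 35 10
[[ 0.24  0.78  0.73  1.72 -0.78  1.49  1.37]
 [ 0.59  0.68  0.14  1.72 -0.51  1.28  1.08]
 [ 0.64  0.67  0.07  1.72 -0.48  1.26  1.04]
 [ 1.23  0.88 -0.97  1.72  0.17  1.15  0.35]
 [ 1.32  1.02 -1.21  1.72  0.38  1.21  0.13]]
tester 35 6
[[ 0.25  0.75  0.04  1.91 -0.78  0.91  0.98]
 [ 0.63  0.82 -0.55  1.9  -0.29  0.71  0.51]
 [ 0.74  0.89 -0.74  1.9  -0.06  0.68  0.29]
 [ 0.9   1.05 -1.07  1.9   0.4   0.73 -0.16]
 [ 0.92  1.09 -1.13  1.91  0.5   0.76 -0.25]
 [ 0.96  1.18 -1.25  1.91  0.65  0.83 -0.39]]
```

```bash
cat > sim.py <<'E'
from ik import *
def jac(q):
    x,r=fk(q,p,s); J=np.zeros((6,7)); h=1e-5
    for i in range(7):
        q2=q.copy();q2[i]+=h; X,r2=fk(q2,p,s); J[:3,i]=(X-x)/h; J[3:,i]=(r2*r.inv()).as_rotvec()/h
    return x,r,J
vmax=.7*np.array([2.57,2.57,3.14,3.14,3.14,3.14,3.14])/12
def call(q,rows,lam=.03,w=.3,it=6):
    x0,r0=fk(q,p,s)
    for sh,roll in rows:
        xt=x0+r0.apply(np.array(sh)/100); rt=r0*Rz(roll)
        x,r=fk(q,p,s); d=xt-x; n=np.linalg.norm(d)
        if n>.0417: xt=x+d*.0417/n
        e=(rt*r.inv()).as_rotvec(); n=np.linalg.norm(e)
        if n>.125: rt=R.from_rotvec(e*.125/n)*r
        qs=q.copy()
        for _ in range(it):
            x,r,J=jac(q); E=np.concatenate([xt-x,w*(rt*r.inv()).as_rotvec()]); J[3:]*=w
            dq=J.T@np.linalg.solve(J@J.T+lam**2*np.eye(6),E)
            q=np.clip(q+dq,lo,hi)
        q=qs+(q-qs)*min(1,1/np.max(abs(q-qs)/vmax))
    return q
def line(a,n=5): return [([v*(k+1)/n for v in a[:3]],(a[3] if len(a)>3 else 0)*(k+1)/n) for k in range(n)]
if __name__=="__main__":
  for lam,w in ((.01,.3),(.03,.3),(.05,.3),(.1,.3),(.03,1),(.1,1)):
    q=np.array(D[0][0])
    H=[line([15,-4,-14,.6]),line([15,-7,0,.53]),line([20,0,0]),line([20,0,0])]
    for h in H: q=call(q,h,lam,w)
    a=q.copy()
    for h in [line([0,0,-20]),line([4,0,-20])]+[line([10,0,-20])]*8: q=call(q,h,lam,w)
    b=q.copy()
    q=call(call(q,line([-12,15,4]),lam,w),line([-12,15,4]),lam,w); c=q.copy()
    for h in [line([-18.5,5.5,-4])]*3: q=call(q,h,lam,w)
    print(lam,w); print(np.array([a,b,c,q]).round(2))
  print("real",np.array([D[i][0] for i in (1,4,5,6)]).round(2))
E
python3 sim.py
```

```text
0.01 0.3
[[-1.68  1.27  0.2   0.19 -0.21  1.88 -1.62]
 [-1.54  1.77  0.01  0.18 -0.03  1.98 -1.67]
 [-1.23  1.21  0.12  1.37  0.15  1.32 -1.37]
 [-0.93  0.34  0.31  1.68  0.49  1.67 -0.83]]
0.03 0.3
[[-1.66  1.34  0.23  0.18 -0.25  1.94 -1.63]
 [-1.43  2.12  0.05  0.18 -0.06  1.98 -1.7 ]
 [-1.16  1.52  0.23  1.4   0.15  1.31 -1.42]
 [-1.07  0.57  0.47  1.73  0.53  1.74 -1.  ]]
0.05 0.3
[[-1.67  1.29  0.24  0.18 -0.26  1.9  -1.63]
 [-1.47  1.49  0.09  0.18 -0.13  1.98 -1.63]
 [-1.17  0.97  0.17  1.34  0.02  1.32 -1.22]
 [-0.73  0.24  0.39  1.64  0.34  1.56 -0.57]]
0.1 0.3
[[-1.69  1.21  0.25  0.18 -0.25  1.74 -1.6 ]
 [-1.48  0.71  0.15  0.18 -0.26  1.98 -1.61]
 [-1.08  0.3   0.22  1.34 -0.32  1.36 -0.93]
 [-0.26  0.22  0.69  1.63 -0.35  1.55  0.38]]
0.03 1
[[-1.66  1.36  0.22  0.18 -0.24  1.92 -1.63]
 [-1.4   2.12  0.03  0.18 -0.    1.98 -1.72]
 [-1.12  1.5   0.2   1.4   0.2   1.32 -1.48]
 [-1.05  0.53  0.41  1.74  0.55  1.78 -1.07]]
0.1 1
[[-1.68  1.24  0.25  0.18 -0.25  1.88 -1.61]
 [-1.54  1.21  0.08  0.18 -0.12  1.98 -1.61]
 [-1.2   0.72  0.13  1.32 -0.03  1.33 -1.16]
 [-0.58  0.15  0.39  1.6   0.15  1.49 -0.29]]
real [[-1.75  1.1   1.19  0.18 -1.1   1.98 -1.49]
 [-1.83  0.45  1.3   0.18 -1.1   1.98 -1.49]
 [-2.02  0.1   1.29  1.32 -0.6   1.38 -0.7 ]
 [-1.47 -0.37  1.32  1.83 -0.25  1.33 -0.04]]
```

```bash
cat > plan.py <<'E'
from sim import *
st=observe(); q0=st["joint_positions"].copy(); r0=rot(st)
g=np.random.default_rng(1); res=[]
def cyl(a,r,z): a=np.radians(a); return np.array([r*np.cos(a),r*np.sin(a),z])
def run(wps,q):
    L=0;worst=0
    for w in wps:
        x,r=fk(q,p,s); d=w-x; n=max(1,int(np.ceil(np.linalg.norm(d)/.035))); L+=n
        for k in range(n):
            xt=x+d*(k+1)/n
            for _ in range(3):
                X,rr,J=jac(q);E=np.concatenate([xt-X,.3*(r0*rr.inv()).as_rotvec()]);J[3:]*=.3
                q=np.clip(q+J.T@np.linalg.solve(J@J.T+.02**2*np.eye(6),E),lo,hi)
            if xt[2]<.3 and np.hypot(xt[0]-.5,xt[1]-.25)<.25: return None
            worst=max(worst,np.linalg.norm(E[:3])+np.linalg.norm(E[3:]))
    return q,L,worst,np.linalg.norm(E[:3]),np.linalg.norm(E[3:])/.3
import time; T=time.time()
while time.time()-T<240:
    wps=[cyl(g.uniform(20,110),g.uniform(.45,.85),g.uniform(.35,.85)) for _ in range(g.integers(1,3))]+[cyl(g.uniform(-20,30),g.uniform(.5,.8),g.uniform(.35,.6)),np.array([.445,-.17,.2])]
    o=run(wps,q0.copy())
    if o is None: continue
    q,L,wst,ep,er=o; m=np.min(np.minimum(q-lo,hi-q)); res.append((ep+.3*er+.15*wst+.0005*L-.05*min(m,.3),ep,er,wst,L,m,wps,q))
res.sort(key=lambda t:t[0]); print(len(res))
for r_ in res[:6]: print([round(float(v),3) for v in r_[:6]],[w.round(2).tolist() for w in r_[6]],r_[7].round(2))
E
python3 plan.py
```

```text
1037
[0.005, 0.0, 0.0, 0.0, 37.0, 0.261] [[0.25, 0.4, 0.6], [0.57, 0.28, 0.53], [0.44, -0.17, 0.2]] [ 0.14  0.75  0.94  1.74 -0.84  1.61  1.43]
[0.006, 0.0, 0.0, 0.0, 36.0, 0.247] [[0.34, 0.44, 0.61], [0.57, 0.26, 0.51], [0.44, -0.17, 0.2]] [ 0.13  0.77  0.97  1.74 -0.85  1.63  1.44]
[0.006, 0.0, 0.0, 0.0, 34.0, 0.226] [[0.34, 0.36, 0.71], [0.56, 0.1, 0.48], [0.44, -0.17, 0.2]] [ 0.11  0.79  1.02  1.74 -0.87  1.66  1.47]
[0.006, 0.0, 0.0, 0.002, 34.0, 0.228] [[0.27, 0.44, 0.4], [0.56, -0.02, 0.37], [0.44, -0.17, 0.2]] [ 0.11  0.79  1.02  1.74 -0.87  1.65  1.47]
[0.006, 0.0, 0.0, 0.0, 37.0, 0.248] [[0.25, 0.4, 0.38], [0.62, 0.27, 0.46], [0.44, -0.17, 0.2]] [ 0.13  0.77  0.97  1.74 -0.85  1.62  1.44]
[0.006, 0.0, 0.0, 0.015, 31.0, 0.23] [[0.35, 0.4, 0.48], [0.51, 0.13, 0.51], [0.44, -0.17, 0.2]] [ 0.11  0.79  1.01  1.74 -0.87  1.65  1.47]
```

```bash
cat > plan2.py <<'E'
from sim import *
def tilt(q):
    z=fk(q,p,s)[1].as_matrix()[:,2]; return z[:2].round(3), np.degrees(np.arctan2(z[1],z[0])).round(1)
for lam,w in ((.01,.3),(.03,.3),(.1,.3),(.03,.1),(.03,1),(.1,1)):
    q=np.array(D[5][0]); o=[]
    for k in range(3): q=call(q,line([-18.5,5.5,-4]),lam,w)
    o.append((fk(q,p,s)[0].round(3),tilt(q)))
    q=call(q,[([-1,3,0],0),([-2,6,0],0),([-2,9,1],0),([-2,12,2],0),([-2,15,3],0)],lam,w); o.append((fk(q,p,s)[0].round(3),tilt(q),q.round(2))); print(lam,w,o)
print([ (D[i][1],tilt(np.array(D[i][0]))) for i in (6,7)])
E
python3 plan2.py
```

```text
0.01 0.3 [(array([0.359, 0.202, 0.457]), (array([-0.046,  0.537]), np.float64(94.9))), (array([0.346, 0.323, 0.474]), (array([-0.045,  0.507]), np.float64(95.0)), array([-2.15, -0.37,  1.32,  1.74, -0.06,  1.15, -0.46]))]
0.03 0.3 [(array([0.359, 0.2  , 0.457]), (array([-0.044,  0.536]), np.float64(94.7))), (array([0.348, 0.32 , 0.474]), (array([-0.041,  0.508]), np.float64(94.7)), array([-2.14, -0.37,  1.32,  1.74, -0.06,  1.15, -0.46]))]
0.1 0.3 [(array([0.365, 0.181, 0.454]), (array([-0.025,  0.535]), np.float64(92.6))), (array([0.37 , 0.289, 0.47 ]), (array([-0.006,  0.511]), np.float64(90.7)), array([-2.05, -0.37,  1.32,  1.76, -0.07,  1.15, -0.4 ]))]
0.03 0.1 [(array([0.366, 0.193, 0.455]), (array([-0.027,  0.534]), np.float64(92.9))), (array([0.363, 0.312, 0.473]), (array([-0.009,  0.51 ]), np.float64(91.0)), array([-2.12, -0.37,  1.32,  1.75, -0.05,  1.13, -0.44]))]
0.03 1 [(array([0.359, 0.201, 0.457]), (array([-0.046,  0.537]), np.float64(94.9))), (array([0.346, 0.321, 0.474]), (array([-0.045,  0.507]), np.float64(95.1)), array([-2.14, -0.37,  1.32,  1.74, -0.06,  1.15, -0.46]))]
0.1 1 [(array([0.358, 0.189, 0.456]), (array([-0.044,  0.539]), np.float64(94.6))), (array([0.353, 0.297, 0.47 ]), (array([-0.044,  0.51 ]), np.float64(94.9)), array([-2.07, -0.37,  1.32,  1.75, -0.09,  1.17, -0.41]))]
[([0.356, 0.1011, 0.4551], (array([0.004, 0.57 ]), np.float64(89.6))), ([0.3854, 0.1282, 0.4612], (array([0.04 , 0.557]), np.float64(85.9)))]
```

```bash
cat > plan3.py <<'E'
from sim import *
import time
st=observe(); q0=st["joint_positions"].copy(); r0=rot(st)
def track(wps,q,lam=.02):
    for w in wps:
        x,r=fk(q,p,s); d=np.array(w)-x; n=max(1,int(np.ceil(np.linalg.norm(d)/.04)))
        for k in range(n):
            xt=x+d*(k+1)/n
            for _ in range(3):
                X,rr,J=jac(q);E=np.concatenate([xt-X,.3*(r.__mul__(rr.inv())).as_rotvec()]);J[3:]*=.3
                q=np.clip(q+J.T@np.linalg.solve(J@J.T+lam**2*np.eye(6),E),lo,hi)
    return q
def zv(q): return fk(q,p,s)[1].as_matrix()[:,2]
bases=[[[.25,.4,.6],[.57,.28,.53]],[[.25,.4,.6],[.57,.28,.53],[.56,-.1,.45]],[[.25,.4,.6],[.57,.28,.53],[.445,-.17,.35]],[[.25,.4,.6],[.57,.28,.53],[.6,-.1,.6]],[[.25,.4,.6]],[[.25,.4,.6],[.57,.28,.53],[.5,-.35,.35]]]
dirs=[np.array(v)/np.linalg.norm(v) for v in product((-1,0,1),repeat=3) if any(v)]
out=[]
for b in bases:
    q1=track(b,q0.copy()); z1=zv(q1)
    print(b[-1],q1.round(2),fk(q1,p,s)[0].round(2),z1.round(3))
    for d in dirs:
        for lam in (.1,):
            q=q1.copy(); hist=[]
            for k in range(4):
                x,r=fk(q,p,s); t=r.inv().apply(d*.2)*100
                q=call(q,line(list(t)),lam,.3,3)
                z=zv(q); hist.append((z[:2]-z1[:2],fk(q,p,s)[0],q.copy()))
            for k,(dz,x,qq) in enumerate(hist):
                if x[2]<.25: break
                out.append((np.hypot(dz[0]+.06,dz[1]*.5),dz.round(3),k+1,b[-1],d.round(2),x.round(2),qq.round(2)))
out.sort(key=lambda t:t[0])
for o in out[:14]: print(*o)
E
timeout 560 python3 plan3.py
```

```text
[0.57, 0.28, 0.53] [-0.73  0.43  1.    1.26 -0.95  1.71  0.18] [0.57 0.28 0.53] [ 0.041  0.562 -0.826]
[0.56, -0.1, 0.45] [ 0.01  0.6   0.96  1.23 -0.9   1.98  0.85] [ 0.56 -0.1   0.45] [ 0.044  0.559 -0.828]
[0.445, -0.17, 0.35] [ 0.11  0.58  1.    1.56 -0.75  1.82  1.23] [ 0.44 -0.17  0.35] [ 0.041  0.562 -0.826]
[0.6, -0.1, 0.6] [ 0.33  0.62  0.51  0.58 -0.95  1.98  0.34] [ 0.69 -0.14  0.61] [ 0.278  0.473 -0.836]
[0.25, 0.4, 0.6] [-1.37 -0.2   0.5   1.6  -0.28  1.25 -0.79] [0.25 0.4  0.6 ] [ 0.041  0.562 -0.826]
[0.5, -0.35, 0.35] [ 0.52  0.83  0.81  1.01 -0.83  1.98  1.17] [ 0.51 -0.37  0.34] [ 0.066  0.516 -0.854]
0.007877349791315312 [-0.06  -0.016] 4 [0.56, -0.1, 0.45] [-0.71  0.71  0.  ] [0.01 0.46 0.43] [-0.73 -0.31 -0.54  2.08 -0.47  0.82 -1.02]
0.012329036594403224 [-0.054 -0.021] 3 [0.56, -0.1, 0.45] [-0.71  0.71  0.  ] [0.15 0.32 0.43] [-0.76 -0.37  0.07  2.14 -0.49  1.06 -0.48]
0.013382445641449778 [-0.073 -0.009] 3 [0.445, -0.17, 0.35] [-0.58  0.58  0.58] [0.16 0.16 0.65] [-0.29 -0.37  0.25  1.58 -0.53  1.9  -0.21]
0.017381472539081188 [-0.044  0.012] 3 [0.56, -0.1, 0
[... 759 characters left out ...]
  1.94  0.56]
0.03761939401642603 [-0.022  0.002] 2 [0.25, 0.4, 0.6] [-0.71  0.   -0.71] [-0.03  0.4   0.32] [-1.27 -0.31 -0.37  2.42 -0.16  0.42 -1.47]
0.03961586820388063 [-0.02   0.001] 2 [0.25, 0.4, 0.6] [-0.58  0.58 -0.58] [0.02 0.63 0.37] [-1.6   0.11  0.03  1.94 -0.    0.5  -1.51]
0.03987157578342343 [-0.02   0.005] 1 [0.57, 0.28, 0.53] [-1.  0.  0.] [0.38 0.28 0.53] [-1.23 -0.07  0.97  1.67 -0.54  1.37 -0.13]
0.040039630175009645 [-0.099 -0.015] 4 [0.445, -0.17, 0.35] [-0.58  0.58  0.58] [0.08 0.27 0.74] [-0.26 -0.37 -0.08  1.31 -0.66  1.98 -0.65]
0.041354135287821475 [-0.099  0.027] 3 [0.5, -0.35, 0.35] [-0.71  0.71  0.  ] [0.09 0.05 0.33] [ 0.07 -0.37  0.59  2.37 -0.24  1.46  0.67]
```

```bash
python3 go.py .25 .4 .6
```

```text
shift cm [ 30.96 -12.01   3.5 ] len 334mm tilt 34.3 tiltaz 87.5 yaxis az 1.70 yz 0.050 pos [0.3854 0.1282 0.4612] j [-1.57 -0.37  1.32  1.81 -0.22  1.26 -0.13] F [ 0.  -0.7  0.7] t 9.58
```

```bash
python3 -c "
from h import *
s=observe();r=rot(s)
for d in ([.32,-.12,-.07],): print((r.inv().apply(d)*100).round(1))"
```

```text
[-15.5  31.2  -0.2]
```

```bash
python3 -m handwheel '[[[3.7,-1.5,0.4],0,1],[[7.4,-3,0.8],0,1],[[11.2,-4.5,1.3],0,1],[[15,-6,1.7],0,1],[[18.8,-7.4,2.1],0,1]]' >/dev/null; python3 -m handwheel '[[[3,-1.2,0.4],0,1],[[6,-2.4,0.7],0,1],[[9,-3.5,1],0,1],[[12,-4.6,1.4],0,1]]'; python3 go.py .57 .28 .53
python3 -m handwheel '[[[-1.7,3.5,0],0,1],[[-3.5,7,0],0,1],[[-5.2,10.5,0],0,1],[[-6.9,14,0],0,1],[[-8.6,17.5,0],0,1]]'; python3 -m handwheel '[[[-1.7,3.5,0],0,1],[[-3.5,7,0],0,1],[[-5.2,10.5,0],0,1],[[-6.9,14,0],0,1]]'; python3 go.py .57 .28 .53
```

```text
time_s: 10.33
tool_pos: [0.2485, 0.3994, 0.5995]
tcp_rot: [-0.195, 0.66, 0.691, 0.222]
ft_force: [-0.2, 0.6, 0.1]
width: 0.997
grasp_force: 0.0
shift cm [-15.45  31.39  -0.22] len 350mm tilt 34.3 tiltaz 87.6 yaxis az 1.72 yz 0.049 pos [0.2485 0.3994 0.5995] j [-1.31 -0.2   0.44  1.6  -0.29  1.25 -0.79] F [-0.2  0.6  0.1] t 10.33
time_s: 10.75
tool_pos: [0.4299, 0.3322, 0.5598]
tcp_rot: [-0.195, 0.659, 0.691, 0.223]
ft_force: [0.1, 1.1, 0.0]
width: 1.002
grasp_force: 0.0
time_s: 11.08
tool_pos: [0.5743, 0.2794, 0.5255]
tcp_rot: [-0.195, 0.66, 0.691, 0.221]
ft_force: [0.8, 0.7, 0.9]
width: 0.998
grasp_force: 0.0
shift cm [ 0.32 -0.4  -0.35] len 6mm tilt 34.3 tiltaz 87.8 yaxis az 1.76 yz 0.047 pos [0.5743 0.2794 0.5255] j [-0.68  0.45  0.95  1.25 -0.95  1.71  0.2 ] F [0.8 0.7 0.9] t 11.08
```

```bash
cat > tf.py <<'E'
from h import *
t=camera("top"); K=t["camera_matrix"]; T=np.linalg.inv(t["extrinsics"])
im=cv2.imread("pics/top.png")[:,:,::-1].astype(int)
def ray(u,v,z):
    d=T[:3,:3]@np.array([(u-K[0,2])/K[0,0],(v-K[1,2])/K[1,1],1]); o=T[:3,3]; return (o+d*(z-o[2])/d[2])[:2]
g=im.sum(2)/3
print("row profile col 165", g[195:245,165].round().astype(int).tolist())
def edges(u0,u1,r0,r1,sgn):
    P=[]
    for u in range(u0,u1):
        c=g[r0:r1,u]; d=np.diff(c)*sgn; k=int(np.argmax(d)); 
        if 0<k<len(d)-1:
            den=d[k-1]-2*d[k]+d[k+1]; off=.5*(d[k-1]-d[k+1])/den if den else 0
        else: off=0
        P.append((u,r0+k+.5+off))
    return np.array(P)
def fitline(P,z):
    W=np.array([ray(u,v,z) for u,v in P]); 
    for _ in range(3):
        c=np.polyfit(W[:,1],W[:,0],1); e=W[:,0]-np.polyval(c,W[:,1]); W=W[abs(e)<max(2*e.std(),.0005)]
    return c, e.std()
for nm,a in (("far edge",(156,200,200,218,1)),("near edge",(156,200,222,240,-1))):
    c,e=fitline(edges(*a),.226); print(nm,np.degrees(np.arctan2(1,c[0])).round(2),"x at y=.15",np.polyval(c,.15).round(4),"x at .3",np.polyval(c,.3).round(4),e.round(4))
# front edge of arm along columns
print("row 216 profile",g[216,225:275].round().astype(int).tolist())
print("row 235 profile",g[235,225:275].round().astype(int).tolist())
for u,v,z in ((255,216,.226),(267.5,235,.01),(267,216,.01)): print(u,v,ray(u,v,z))
E
python3 tf.py
```

```text
row profile col 165 [127, 126, 127, 129, 128, 127, 127, 127, 128, 127, 128, 128, 128, 124, 116, 117, 127, 133, 133, 132, 133, 133, 132, 133, 134, 133, 133, 134, 133, 133, 133, 132, 132, 129, 115, 84, 51, 37, 34, 29, 30, 29, 31, 34, 40, 43, 41, 39, 42, 45]
far edge 93.72 x at y=.15 0.5392 x at .3 0.5295 0.0008
near edge 93.46 x at y=.15 0.4839 x at .3 0.4749 0.0002
row 216 profile [39, 36, 36, 37, 38, 38, 36, 37, 39, 38, 36, 38, 36, 35, 45, 85, 121, 136, 138, 138, 138, 137, 137, 136, 136, 136, 136, 137, 131, 102, 56, 37, 56, 78, 88, 86, 85, 86, 87, 88, 86, 92, 110, 126, 129, 128, 128, 127, 127, 128]
row 235 profile [33, 35, 36, 35, 37, 37, 37, 37, 38, 36, 37, 35, 38, 36, 36, 37, 36, 36, 35, 38, 45, 52, 61, 70, 72, 75, 82, 84, 84, 85, 84, 83, 84, 84, 84, 85, 92, 101, 102, 94, 87, 85, 94, 113, 125, 127, 127, 126, 126, 126]
255 216 [0.51802686 0.08958921]
267.5 235 [0.48254561 0.05791869]
267 216 [0.54739568 0.06134708]
```

```bash
cat > plan4.py <<'E'
from sim import *
import time
st=observe(); q0=st["joint_positions"].copy()
def zv(q): return fk(q,p,s)[1].as_matrix()[:,2]
z0=rot(st).as_matrix()[:,2]; zb=zv(q0); print(z0.round(3),zb.round(3))
dirs=[np.array(v)/np.linalg.norm(v) for v in product((-1,-.5,0,.5,1),repeat=3) if any(v)]
dirs=[d for i,d in enumerate(dirs) if not any(np.allclose(d,e) for e in dirs[:i])]
out=[];T=time.time()
for d in dirs:
    q=q0.copy()
    for k in range(4):
        x,r=fk(q,p,s); t=r.inv().apply(d*.2)*100
        q=call(q,line(list(t)),.1,.3,3); x=fk(q,p,s)[0]
        if x[2]<.4: break
        z=z0+zv(q)-zb; az=np.degrees(np.arctan2(z[1],z[0])); tl=np.degrees(np.arcsin(np.hypot(z[0],z[1])))
        out.append((abs(az-93.6)+max(0,31-tl)+max(0,tl-42)+1.5*max(0,q[2]-.6),round(az,1),round(tl,1),k+1,d.round(2).tolist(),x.round(2).tolist(),q.round(2).tolist()))
out.sort(key=lambda t:t[0])
for o in out[:12]: print(*o)
E
timeout 570 python3 plan4.py
```

```text
[ 0.025  0.556 -0.831] [ 0.042  0.555 -0.831]
0.5322760789947896 93.3 31.5 2 [-0.89, -0.45, 0.0] [0.24, 0.1, 0.5] [-0.79, -0.37, 0.73, 1.87, -0.3, 1.54, -0.06]
1.0180288236104822 93.0 30.6 2 [-1.0, 0.0, 0.0] [0.2, 0.28, 0.49] [-1.08, -0.37, 0.39, 1.94, -0.3, 1.23, -0.6]
2.440681891727138 91.2 34.1 4 [-0.89, 0.45, 0.0] [-0.12, 0.63, 0.51] [-1.78, 0.06, -0.12, 1.61, 0.23, 0.92, -1.93]
2.8790272453074834 90.7 35.7 4 [-0.89, 0.0, 0.45] [-0.11, 0.29, 0.87] [-0.93, -0.32, -0.47, 0.81, -0.26, 1.98, -1.57]
3.1125033608542623 90.5 34.1 3 [-0.89, 0.45, 0.0] [0.06, 0.54, 0.51] [-1.61, -0.13, 0.14, 1.79, -0.06, 0.9, -1.38]
3.412714825383887 90.2 32.6 3 [-0.89, 0.0, 0.45] [0.07, 0.28, 0.77] [-1.09, -0.37, 0.06, 1.21, -0.27, 1.8, -1.12]
3.9312363472063083 89.7 34.1 2 [-0.89, 0.45, 0.0] [0.24, 0.45, 0.51] [-1.52, -0.16, 0.58, 1.78, -0.3, 1.02, -0.78]
4.209967787932726 89.4 34.8 4 [-0.82, 0.41, 0.41] [-0.06, 0.59, 0.84] [-1.89, 0.23, 0.2, 0.49, 0.03, 1.82, -1.64]
4.319116043435514 89.3 33.9 3 [-0.82, 0.41, 0.41] [0.1, 0.51, 0.76] [-1.68, -0.04, 0.35, 1.05, -0.11, 1.55, -1.31]
4.6484057655406055 89.1 33.8 2 [-0.82, 0.41, 0.41] [0.26, 0.43, 0.68] [-1.52, -0.09, 0.68, 1.31, -0.32, 1.45, -0.82]
4.746897034369496 88.9 34.0 2 [-0.89, 0.0, 0.45] [0.23, 0.27, 0.69] [-1.17, -0.31, 0.49, 1.4, -0.3, 1.62, -0.7]
5.125595250359216 88.8 34.1 4 [-0.71, 0.71, 0.0] [0.03, 0.83, 0.51] [-2.02, 0.51, 0.84, 1.13, -0.55, 1.07, -1.2]
```

```bash
python3 -c "
from h import *
s=observe();r=rot(s)
print((r.inv().apply([-.18,-.08,0])*100).round(1))"
```

```text
[ -5.9 -18.1  -4.9]
```

```bash
python3 -m handwheel '[[[-1.2,-3.6,-1],0,1],[[-2.4,-7.2,-2],0,1],[[-3.6,-10.8,-3],0,1],[[-4.8,-14.4,-4],0,1],[[-6,-18,-5],0,1]]' >/dev/null; python3 go.py .56 0 .4 93.6;  python3 -m handwheel '[[[-1.2,-3.6,-1],0,1],[[-2.4,-7.2,-2],0,1],[[-3.6,-10.8,-3],0,1]]' >/dev/null; python3 go.py .56 0 .4 93.6
```

```text
shift cm [-24.01  15.46  -0.31] len 286mm tilt 34.1 tiltaz 87.7 yaxis az 1.70 yz 0.047 roll -0.001 pos [0.3934 0.1958 0.5245] j [-1.02 -0.02  1.02  1.66 -0.58  1.49  0.1 ] F [-1.8  1.3  1.7] t 11.55
shift cm [-20.61  26.25   2.81] len 335mm tilt 34.4 tiltaz 87.5 yaxis az 1.84 yz 0.051 roll 0.004 pos [0.2859 0.1458 0.5256] j [-0.98 -0.35  0.75  1.81 -0.34  1.42 -0.17] F [ 0.6 -0.2  0. ] t 11.8
```

Just reaching the limit; continue in small steps.

```bash
python3 -m handwheel '[[[-1.2,-3.6,-1],0,1],[[-2.4,-7.2,-2],0,1]]' >/dev/null; python3 go.py .56 0 .4 93.6;  python3 -m handwheel '[[[-1.2,-3.6,-1],0,1]]' >/dev/null; python3 go.py .56 0 .4 93.6; python3 -m handwheel '[[[-1.2,-3.6,-1],0,1]]' >/dev/null; python3 go.py .56 0 .4 93.6
```

```text
shift cm [-19.06  31.03   4.1 ] len 366mm tilt 34.3 tiltaz 87.8 yaxis az 2.05 yz 0.051 roll 0.006 pos [0.2383 0.1231 0.5252] j [-0.67 -0.37  0.59  1.86 -0.39  1.51 -0.05] F [0.1 0.3 0. ] t 11.97
shift cm [-18.24  32.77   4.82] len 378mm tilt 34.2 tiltaz 87.6 yaxis az 1.91 yz 0.052 roll 0.004 pos [0.2215 0.1127 0.5251] j [-0.52 -0.37  0.52  1.87 -0.41  1.56  0.02] F [ 0.3 -1.1  0. ] t 12.05
shift cm [-17.42  34.5    5.47] len 390mm tilt 34.1 tiltaz 87.4 yaxis az 1.83 yz 0.052 roll 0.003 pos [0.2046 0.1026 0.5247] j [-0.37 -0.37  0.46  1.88 -0.43  1.61  0.1 ] F [ 0.3 -0.6 -1. ] t 12.13
```

```bash
cat > sim2.py <<'E'
from ik import *
from sim import jac,line,vmax
from scipy.optimize import lsq_linear
import time
def call2(q,rows,w=.3,lam=.02,it=3):
    x0,r0=fk(q,p,s)
    for sh,roll in rows:
        xt=x0+r0.apply(np.array(sh)/100); rt=r0*Rz(roll)
        x,r=fk(q,p,s); d=xt-x; n=np.linalg.norm(d)
        if n>.0417: xt=x+d*.0417/n
        e=(rt*r.inv()).as_rotvec(); n=np.linalg.norm(e)
        if n>.125: rt=R.from_rotvec(e*.125/n)*r
        qs=q.copy(); L=np.maximum(lo,qs-vmax)-1e-6; U=np.minimum(hi,qs+vmax)+1e-6
        q=np.clip(q,L+1e-7,U-1e-7)
        for _ in range(it):
            x,r,J=jac(q); E=np.concatenate([xt-x,w*(rt*r.inv()).as_rotvec(),np.zeros(7)]); J[3:]*=w
            A=np.vstack([J,lam*np.eye(7)])
            q=q+lsq_linear(A,E,(L-q-1e-9,U-q+1e-9),method="bvls").x
    return q
def zv(q): return fk(q,p,s)[1].as_matrix()[:,2]
if __name__=="__main__":
    lo=np.array(lo)-.02;hi=np.array(hi)+.02
    for w in (.1,.2,.3,.5,1):
      for lam in (.01,.05):
        q=np.array(D[2][0])
        for k in range(8): q=call2(q,line([10,0,-20]),w,lam)
        o=[fk(q,p,s)[0].round(3),zv(q).round(3),q.round(2)]
        print(w,lam,*o)
    print(D[4][1],zv(np.array(D[4][0])).round(3))
E
python3 sim2.py
```

```text
0.1 0.01 [ 0.035 -0.008  1.432] [0.023 0.82  0.572] [-1.54 -0.39  1.03  0.16 -1.1   1.28 -1.55]
0.1 0.05 [ 0.065 -0.022  1.43 ] [0.185 0.799 0.573] [-1.43 -0.39  1.13  0.16 -1.12  1.28 -1.64]
0.2 0.01 [0.029 0.087 1.351] [-0.122  0.935  0.332] [-1.8  -0.37  0.35  0.16 -0.29  1.45 -1.54]
0.2 0.05 [0.032 0.088 1.351] [-0.129  0.934  0.332] [-1.76 -0.36  0.72  0.16 -0.7   1.47 -1.51]
0.3 0.01 [-0.003  0.371  1.155] [-0.104  0.954 -0.282] [-2.15 -0.08  0.55  0.16 -0.1   1.77 -1.57]
0.3 0.05 [-1.000e-03  3.720e-01  1.154e+00] [-0.111  0.953 -0.283] [-2.08 -0.07  0.72  0.16 -0.33  1.77 -1.54]
0.5 0.01 [-0.038  0.539  0.893] [-0.042  0.596 -0.802] [-1.67  0.23 -0.    0.27 -0.    2.   -1.6 ]
0.5 0.05 [-0.039  0.539  0.896] [-0.041  0.601 -0.798] [-1.68  0.23  0.01  0.27 -0.    2.   -1.6 ]
1 0.01 [-0.041  0.574  0.766] [-0.024  0.356 -0.934] [-1.62  0.31 -0.13  0.47  0.07  2.   -1.63]
1 0.05 [-0.042  0.6    0.717] [-0.019  0.27  -0.963] [-1.67  0.38  0.    0.49 -0.    2.   -1.6 ]
[-0.0451, 0.6623, 0.8447] [-0.034  0.592 -0.805]
```

```bash
cat > plan5.py <<'E'
from sim2 import *
st=observe(); q0=st["joint_positions"].copy(); z0=rot(st).as_matrix()[:,2]; zb=zv(q0)
g=np.random.default_rng(3); out=[]; T=time.time()
def push(q,d,n):
    x,r=fk(q,p,s); t=r.inv().apply(d)*100
    return call2(q,line(list(t),n),.5,.02,2)
while time.time()-T<420:
    q=q0.copy(); rows=0; pre=[]
    if g.random()<.8:
        a=np.radians(g.uniform(-30,110)); rr=g.uniform(.3,.75); w=np.array([rr*np.cos(a),rr*np.sin(a),g.uniform(.42,.75)])
        d=w-fk(q,p,s)[0]; n=int(np.ceil(np.linalg.norm(d)/.04)); rows+=n; pre=w.round(2).tolist()
        for k in range(int(np.ceil(n/5))):
            d=w-fk(q,p,s)[0]; m=min(5,max(1,int(np.ceil(np.linalg.norm(d)/.04)))); q=push(q,d*min(1,.04*m/max(np.linalg.norm(d),1e-6)),m)
    d=g.normal(size=3); d/=np.linalg.norm(d)
    for k in range(5):
        q=push(q,d*.2,5); rows+=5; x=fk(q,p,s)[0]
        if x[2]<.38 or x[2]>.95 or np.hypot(x[0],x[1])<.2 or x[0]<-.15: break
        z=z0+zv(q)-zb; az=np.degrees(np.arctan2(z[1],z[0])); tl=np.degrees(np.arcsin(min(1,np.hypot(z[0],z[1]))))
        out.append((abs(az-93.6)+max(0,31-tl)+max(0,tl-42)+max(0,q[2]-.9)+.04*rows,round(az,1),round(tl,1),k+1,rows,pre,d.round(2).tolist(),x.round(2).tolist(),q.round(2).tolist()))
out.sort(key=lambda t:t[0]); print(len(out))
for o in out[:10]: print(*o)
E
timeout 570 python3 plan5.py
```

```text
13644
0.20894610449559253 93.6 35.1 1 5 [] [-0.8, 0.6, -0.01] [0.18, 0.19, 0.53] [-0.02, -0.37, 0.11, 1.92, -0.57, 1.67, 0.11]
0.25183925657786405 93.5 34.6 1 5 [] [-0.7, 0.71, -0.07] [0.19, 0.21, 0.51] [-0.22, -0.37, 0.13, 1.94, -0.56, 1.54, -0.03]
0.2653406235072964 93.5 34.5 1 5 [] [-0.72, 0.69, 0.06] [0.19, 0.21, 0.54] [-0.2, -0.37, 0.12, 1.88, -0.56, 1.61, -0.05]
0.26778339246451993 93.5 34.7 1 5 [] [-0.76, 0.61, 0.21] [0.18, 0.19, 0.57] [-0.12, -0.37, 0.13, 1.81, -0.56, 1.71, -0.01]
0.290929602384378 93.5 35.5 1 5 [] [-0.85, 0.53, -0.06] [0.18, 0.17, 0.52] [0.08, -0.37, 0.11, 1.94, -0.56, 1.71, 0.21]
0.3152853387277588 93.5 35.6 1 5 [] [-0.84, 0.52, -0.14] [0.18, 0.17, 0.5] [0.08, -0.37, 0.12, 1.98, -0.56, 1.68, 0.23]
0.3275739720024376 93.5 35.6 1 5 [] [-0.84, 0.51, -0.17] [0.18, 0.16, 0.5] [0.08, -0.37, 0.12, 1.99, -0.56, 1.67, 0.24]
0.3372008206136428 93.5 34.5 1 5 [] [-0.77, 0.63, 0.11] [0.18, 0.19, 0.55] [-0.02, -0.37, 0.07, 1.86, -0.58, 1.7, 0.05]
0.3374056586398922 93.5 35.3 1 5 [] [-0.84, 0.54, 0.09] [0.18, 0.17, 0.54] [0.08, -0.37, 0.1, 1.87, -0.57, 1.76, 0.16]
0.340520452193627 93.5 35.3 1 5 [] [-0.82, 0.57, 0.05] [0.18, 0.18, 0.54] [0.08, -0.37, 0.08, 1.89, -0.58, 1.73, 0.15]
```

```bash
python3 -c "
from h import *
s=observe();r=rot(s)
print((r.inv().apply([-.16,.12,0])*100).round(1))"
```

```text
[ 10.8 -15.6   6.3]
```

```bash
python3 -m handwheel '[[[2.2,-3.1,1.3],0,1],[[4.3,-6.2,2.5],0,1],[[6.5,-9.4,3.8],0,1]]' >/dev/null; python3 go.py .56 0 .4 93.6;  python3 -m handwheel '[[[2.2,-3.1,1.3],0,1],[[4.3,-6.2,2.5],0,1]]' >/dev/null; python3 go.py .56 0 .4 93.6
```

```text
shift cm [-18.95  37.47   5.43] len 423mm tilt 33.5 tiltaz 86.7 yaxis az 1.94 yz 0.061 roll 0.009 pos [0.1728 0.1153 0.5266] j [ 0.08 -0.37  0.2   1.9  -0.51  1.72  0.26] F [-0.5 -0.3 -0.6] t 12.38
shift cm [-19.51  38.77   4.98] len 437mm tilt 33.2 tiltaz 87.2 yaxis az 2.17 yz 0.056 roll 0.010 pos [0.1597 0.1212 0.5262] j [ 0.38 -0.37  0.04  1.91 -0.54  1.8   0.39] F [ 0.2 -0.3 -0.1] t 12.55
```

```bash
python3 go.py .438 -.21 .16 87
```

```text
shift cm [-49.39  24.45  13.24] len 567mm tilt 33.2 tiltaz 87.2 yaxis az 2.17 yz 0.056 roll 0.106 pos [0.1597 0.1212 0.5262] j [ 0.38 -0.37  0.04  1.91 -0.54  1.8   0.39] F [ 0.2 -0.3 -0.1] t 12.55
```

```bash
python3 -m handwheel '[[[-3.5,1.7,0.9],0.05,1],[[-7,3.4,1.8],0.1,1],[[-10.5,5.1,2.7],0.1,1],[[-14,6.8,3.6],0.1,1],[[-17.5,8.6,4.6],0.1,1]]' >/dev/null; python3 -m handwheel '[[[-3.5,1.7,0.9],0,1],[[-7,3.4,1.8],0,1],[[-10.5,5.1,2.7],0,1],[[-14,6.8,3.6],0,1],[[-17.5,8.6,4.6],0,1]]'  >/dev/null; python3 go.py .438 -.21 .16 87
```

```text
shift cm [-12.44  10.24   3.92] len 166mm tilt 33.3 tiltaz 87.3 yaxis az -2.63 yz 0.001 roll 0.006 pos [ 0.3394 -0.1228  0.261 ] j [ 0.55  0.37  0.28  1.96 -0.51  1.32  1.04] F [0.1 1.1 0.4] t 13.38
```

```bash
python3 -m handwheel '[[[-3.1,2.5,1],0,1],[[-6.2,5,2],0,1],[[-9.3,7.6,3],0,1],[[-12.4,10.2,3.9],0,1],[[-12.4,10.2,3.9],0,1]]'  >/dev/null
cat > wr.py <<'E'
import sys
from h import *
def wworld(p,st):
    K=p["camera_matrix"];d=p["depth"];v,u=np.mgrid[0:420,0:560]
    x=(u-K[0,2])/K[0,0];y=(v-K[1,2])/K[1,1];th=np.hypot(x,y);k=np.where(th>0,np.tan(np.minimum(th,1.5))/np.maximum(th,1e-9),1)
    P=np.stack([x*k*d,y*k*d,d],-1); H=p["hand_eye"]; P=P@H[:3,:3].T+H[:3,3]
    W=rot(st).apply(P.reshape(-1,3)).reshape(P.shape)+st["tool_pos"]; W[(d==0)|(th>1.3)]=np.nan; return W
if __name__=="__main__":
    st=observe(); p=camera("wrist"); W=wworld(p,st); im=p["pixels"].astype(int)
    red=(im[...,0]>1.8*im[...,1])&(im[...,0]>1.8*im[...,2])&(im[...,0]>50)
    n,l,sta,_=cv2.connectedComponentsWithStats(red.astype(np.uint8))
    for i in range(1,n):
        if sta[i,4]<300: continue
        w=W[l==i]; w=w[~np.isnan(w[:,0])]; zt=np.median(w[:,2]); w=w[abs(w[:,2]-zt)<.004]
        c,sz,an=cv2.minAreaRect((w[:,:2]*1000).astype(np.float32)); mu=w[:,:2].mean(0);V=np.linalg.svd(w[:,:2]-mu,full_matrices=False)[2]
        print("red px",sta[i][:4],"c",np.round(c,1),np.round(sz,1),round(an,1),"z",round(zt*1000,1),"az",np.degrees(np.arctan2(V[0,1],V[0,0])).round(1))
    save(p,sys.argv[1])
E
python3 wr.py w1; python3 go.py .4395 -.164 .016 87
```

```text
red px [218  71  46  44] c [394.1  28.1] [62.  63.1] 2.6 z 24.4 az -125.3
red px [252 140  98 107] c [ 441.9 -128.4] [130.6  56.1] 84.3 z 30.5 az -95.6
red px [353 147  50 105] c [ 555.5 -141.9] [130.2  56.7] 84.4 z 30.5 az -92.7
red px [248 263  55  51] c [ 432.1 -240. ] [52.6 56.4] 86.3 z 30.5 az 10.9
red px [350 264  31  48] c [ 527.6 -245.3] [50.1 33.5] 87.4 z 30.6 az -77.6
red px [345 338  53  37] c [ 530.7 -321.3] [35.2 58.6] 87.4 z 30.6 az -179.7
red px [244 344  55  40] c [ 424.2 -320.6] [43.  56.1] 87.5 z 30.6 az 6.7
shift cm [-4.11  0.1  14.28] len 149mm tilt 33.5 tiltaz 87.8 yaxis az -2.59 yz -0.005 roll 0.003 pos [ 0.4372 -0.2083  0.1578] j [ 0.59  0.68  0.25  1.72 -0.58  1.28  1.1 ] F [-0.2  0.1  0.5] t 13.85
```

View pics/w1.png

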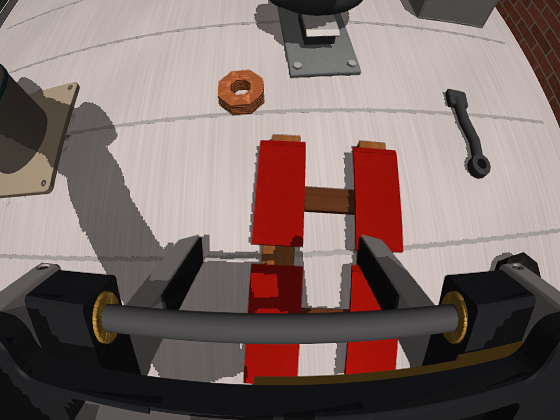

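```bash
python3 go.py .4377 -.1666 .017 86 | cut -c1-60; python3 -m handwheel '[[[-4.2,0,3.5],-0.03,1],[[-4.3,0,7],-0.03,1],[[-4.3,0.1,10.5],-0.03,1],[[-4.3,0.1,13],-0.03,1],[[-4.3,0.1,14],-0.03,1]]' >/dev/null; python3 go.py .4377 -.1666 .017 86;  python3 -m handwheel '[[[0,0,0],0,0.3],[[0,0,0],0,0.3],[[0,0,0],0,0.3],[[0,0,0],0,0.3],[[0,0,0],0,0.3]]' 30; python3 go.py .4377 -.1666 .017 86
```

```text
shift cm [-4.28 -0.07 14.05] len 147mm tilt 33.5 tiltaz 87.8
shift cm [-0.45 -0.06  0.18] len 5mm tilt 33.5 tiltaz 87.6 yaxis az -1.10 yz 0.015 roll 0.050 pos [ 0.4383 -0.1638  0.021 ] j [ 0.59  0.85  0.16  1.86 -0.71  0.98  1.27] F [-0.9  0.6  0.4] t 14.27
time_s: 14.68
tool_pos: [0.4404, -0.1702, 0.0227]
tcp_rot: [-0.193, 0.684, 0.672, 0.211]
ft_force: [0.2, -0.4, -0.6]
width: 0.681
grasp_force: 0.0
shift cm [-0.02 -0.29  0.67] len 7mm tilt 33.2 tiltaz 86.9 yaxis az -1.35 yz 0.020 roll 0.050 pos [ 0.4404 -0.1702  0.0227] j [ 0.59  0.85  0.17  1.86 -0.7   0.98  1.27] F [ 0.2 -0.4 -0.6] t 14.68
```

```bash
python3 -m handwheel '[[[0.1,-0.3,0.6],0.05,0.68],[[0.1,-0.3,0.7],0.05,0.68],[[0.1,-0.3,0.7],0.05,0.3],[[0.1,-0.3,0.7],0.05,0.3],[[0.1,-0.3,0.7],0.05,0.3]]' 30; python3 go.py .4377 -.1666 .017 86;  python3 -m handwheel '[[[0,0,0],0,0.3],[[0,0,0],0,0.3]]' 30
```

```text
time_s: 15.1
tool_pos: [0.4372, -0.1644, 0.0165]
tcp_rot: [-0.199, 0.7, 0.655, 0.206]
ft_force: [-1.3, -0.5, -0.6]
width: 0.502
grasp_force: 0.0
shift cm [-0.15  0.07 -0.16] len 2mm tilt 33.3 tiltaz 87.1 yaxis az -3.67 yz -0.009 roll -0.000 pos [ 0.4372 -0.1644  0.0165] j [ 0.58  0.85  0.18  1.87 -0.72  0.97  1.24] F [-1.3 -0.5 -0.6] t 15.1
time_s: 15.27
tool_pos: [0.437, -0.1642, 0.0164]
tcp_rot: [-0.199, 0.7, 0.654, 0.206]
ft_force: [-0.8, -0.6, -0.2]
width: 0.362
grasp_force: 0.0
```

```bash
python3 wr.py w2
```

```text
red px [191  15  66  59] c [394.6  28.5] [62.2 63.7] 1.0 z 23.9 az -76.4
red px [240 103  85 170] c [ 442.2 -128.3] [130.2  56. ] 84.6 z 30.6 az -96.1
red px [393 112  86 164] c [ 555.7 -142. ] [130.6  57.3] 84.4 z 30.5 az -96.1
red px [243 302  75  11] c [ 433.9 -216.7] [ 6.7 46.8] 86.4 z 28.9 az -4.8
red px [436 328  40  43] c [ 551.8 -260.6] [26.6 33.2] 85.5 z 30.5 az -159.5
red px [234 344  91  33] c [ 431.1 -250.6] [21.4 56.4] 86.8 z 30.6 az -3.4
```

View pics/w2.png

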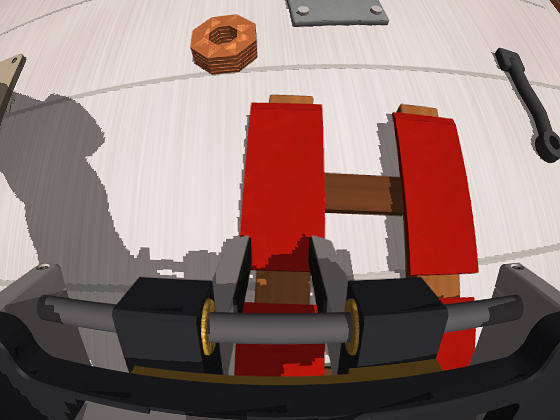

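```bash
python3 -c "
from h import *
s=observe();print(s['width'],s['grasp_force'],s['tool_pos'],s['ft_force'],s['time_s'])
st=s;p=camera('wrist')
from wr import wworld
W=wworld(p,st)
for v in (240,250,260,270,280):
  print(v,[(u,*(W[v,u]*1000).round(0)) for u in (215,225,235,240,244,248,252,280,308,314,320,330,345)])
"
```

```text
0.3254406766466888 0.0 [ 0.43693374 -0.16411049  0.01637927] [0.09419575 1.0289542  0.44809657] 15.3167
240 [(215, np.float64(388.0), np.float64(-164.0), np.float64(1.0)), (225, np.float64(395.0), np.float64(-164.0), np.float64(0.0)), (235, np.float64(411.0), np.float64(-178.0), np.float64(58.0)), (240, np.float64(414.0), np.float64(-178.0), np.float64(58.0)), (244, np.float64(416.0), np.float64(-178.0), np.float64(58.0)), (248, np.float64(418.0), np.float64(-178.0), np.float64(57.0)), (252, np.float64(420.0), np.float64(-177.0), np.float64(54.0)), (280, np.float64(437.0), np.float64(-173.0), np.float64(30.0)), (308, np.float64(453.0), np.float64(-180.0), np.float64(54.0)), (314, np.float64(456.0), np.float64(-181.0), np.float64(59.0)), (320, np.float64(459.0), np.float64(-181.0), np.float64(58.0)), (330, np.float64(474.0), np.float64(-169.0), np.float64(-0.0)), (345, np.float64(485.0), np.float64(-170.0), np.float64(1.0))]
250 [(215, np.float64(388.0), np.float64(-171.0), np.float64(0.0)), (225, np.float64(395.0), np.float64(-172.0), np.float64(0.0)), (235, np.float64(413.0), np.flo
[... 2472 characters left out ...]
5, np.float64(416.0), np.float64(-205.0), np.float64(100.0)), (240, np.float64(418.0), np.float64(-205.0), np.float64(99.0)), (244, np.float64(420.0), np.float64(-205.0), np.float64(96.0)), (248, np.float64(420.0), np.float64(-203.0), np.float64(81.0)), (252, np.float64(415.0), np.float64(-195.0), np.float64(0.0)), (280, np.float64(435.0), np.float64(-199.0), np.float64(24.0)), (308, np.float64(453.0), np.float64(-200.0), np.float64(24.0)), (314, np.float64(450.0), np.float64(-207.0), np.float64(94.0)), (320, np.float64(452.0), np.float64(-207.0), np.float64(99.0)), (330, np.float64(456.0), np.float64(-208.0), np.float64(100.0)), (345, np.float64(482.0), np.float64(-200.0), np.float64(1.0))]
```

```bash
python3 -c "
from h import *
st=observe();p=camera('wrist');K=p['camera_matrix'];H=np.linalg.inv(p['hand_eye']);print(p['hand_eye'].round(3))
M=rot(st).as_matrix()
for b in (0,10,20,30,40,60):
  for xo in (-8,8):
    P=np.array([xo/1000,-.0165,-b/1000]);c=H[:3,:3]@P+H[:3,3];r=np.hypot(c[0],c[1]);th=np.arctan2(r,c[2]);uv=[K[0,2]+K[0,0]*th*c[0]/r,K[1,2]+K[1,1]*th*c[1]/r]
    u,v=map(int,np.round(uv)); print(b,xo,u,v,'world',(M@P+st['tool_pos']).round(3),'exp depth',c[2].round(3),'seen',p['depth'][v,u].round(3))
print(st['width'],st['time_s'])
"
```

```text
[[ 0.    -0.967 -0.256  0.075]
 [ 1.     0.001 -0.001  0.   ]
 [ 0.001 -0.256  0.967 -0.215]
 [ 0.     0.     0.     1.   ]]
0 -8 257 242 world [ 0.42  -0.17   0.012] exp depth 0.229 seen 0.21
0 8 256 221 world [ 0.421 -0.156  0.021] exp depth 0.225 seen 0.215
10 -8 256 247 world [ 0.42  -0.175  0.02 ] exp depth 0.219 seen 0.209
10 8 255 225 world [ 0.421 -0.162  0.029] exp depth 0.215 seen 0.213
20 -8 254 253 world [ 0.419 -0.181  0.029] exp depth 0.209 seen 0.185
20 8 254 230 world [ 0.42  -0.167  0.038] exp depth 0.205 seen 0.212
30 -8 253 259 world [ 0.419 -0.186  0.037] exp depth 0.2 seen 0.171
30 8 253 235 world [ 0.42  -0.173  0.046] exp depth 0.196 seen 0.211
40 -8 252 266 world [ 0.419 -0.192  0.046] exp depth 0.19 seen 0.166
40 8 251 241 world [ 0.42  -0.178  0.054] exp depth 0.186 seen 0.183
60 -8 249 282 world [ 0.418 -0.203  0.062] exp depth 0.171 seen 0.15
60 8 248 255 world [ 0.419 -0.189  0.071] exp depth 0.167 seen 0.161
0.30792385177937964 15.3667
```

```bash
python3 -m handwheel '[[[0,0,0],0,0.8],[[0,0,0],0,0.8],[[0,0,0],0,0.8],[[0,0,0],0,0.8],[[0,0,0],0,0.8]]' 30 >/dev/null;  python3 -m handwheel '[[[0,0,0],0,0.8],[[0,0,0],0,0.8],[[0,0,0],0,0.8],[[0,0,0.3],0,0.8]]'; python3 -c "
from h import *
from wr import wworld
st=observe();p=camera('wrist');W=wworld(p,st);save(p,'w3')
P=rot(st).inv().apply((W.reshape(-1,3)-st['tool_pos'])).reshape(W.shape)
# finger points: |tool y| 30..60mm, |x|<12
m=(abs(P[...,0])<.013)&(abs(P[...,1])>.025)&(abs(P[...,1])<.06)&(P[...,2]>-.1)
for sgn in (1,-1):
  k=m&(P[...,1]*sgn>0); z=P[k][:,2]; print(sgn,k.sum(),np.percentile(z,[50,95,99,100]).round(3), P[k][np.argsort(z)[-8:]].round(3).tolist(), W[k][np.argsort(z)[-3:]].round(3).tolist())
"; time date
```

```text
time_s: 16.17
tool_pos: [0.4372, -0.1628, 0.0139]
tcp_rot: [-0.199, 0.7, 0.654, 0.206]
ft_force: [0.8, -0.3, -0.7]
width: 0.8
grasp_force: 0.0
1 3552 [-0.054  0.018  0.02   0.021] [[0.007, 0.045, 0.021], [0.007, 0.044, 0.021], [0.006, 0.044, 0.021], [0.007, 0.038, 0.021], [0.007, 0.04, 0.021], [0.006, 0.055, 0.021], [0.007, 0.04, 0.021], [0.007, 0.042, 0.021]] [[0.493, -0.15, -0.001], [0.479, -0.148, -0.001], [0.48, -0.148, -0.001]]
-1 3659 [-0.052  0.023  0.025  0.027] [[0.012, -0.057, 0.025], [0.013, -0.06, 0.025], [0.012, -0.048, 0.026], [0.012, -0.034, 0.026], [0.012, -0.045, 0.026], [0.012, -0.036, 0.026], [0.012, -0.042, 0.026], [0.013, -0.05, 0.027]] [[0.403, -0.136, -0.001], [0.397, -0.136, -0.001], [0.389, -0.134, -0.001]]
Wed Dec  2 10:42:43 UTC 2026
real	0m0.012s
user	0m0.003s
sys	0m0.001s
```

View pics/w3.png

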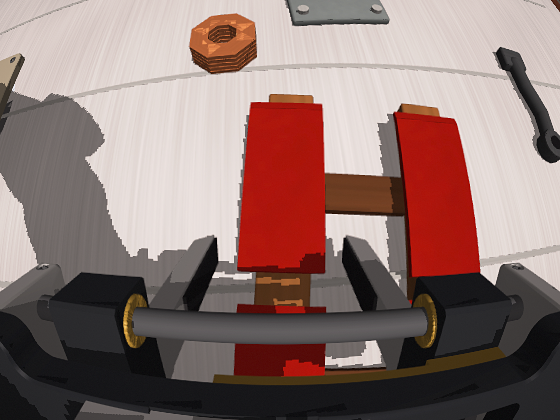

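```bash
ls -l --time-sort=yes --time-style=full-iso h.py a.py | cut -c20-80; date; python3 go.py .439 -.148 -.0115 85.5
```

```text
Wed Dec  2 10:43:13 UTC 2026
shift cm [-0.2   0.15  2.86] len 29mm tilt 33.3 tiltaz 87.2 yaxis az -3.69 yz -0.010 roll 0.007 pos [ 0.4369 -0.1619  0.0135] j [ 0.58  0.86  0.17  1.88 -0.73  0.96  1.24] F [ 0.7  0.4 -0.7] t 16.22ls: unrecognized option '--time-sort=yes'
Try 'ls --help' for more information.
```

```bash
stat -c '%y' a.py; python3 -m handwheel '[[[-0.2,0.1,1],0,0.8],[[-0.2,0.1,2],0,0.8],[[-0.2,0.1,2.9],0,0.8],[[-0.2,0.1,2.9],0,0.6],[[-0.2,0.1,2.9],0,0.4]]' 30; python3 -m handwheel '[[[0,0,0],0,0.4],[[0,0,0],0,0.4],[[0,0,0],0,0.4]]' 30
```

```text
2026-12-02 10:14:23.410634888 +0000
time_s: 16.63
tool_pos: [0.4381, -0.147, -0.0121]
tcp_rot: [-0.2, 0.7, 0.654, 0.206]
ft_force: [-1.0, -0.1, -0.3]
width: 0.691
grasp_force: 0.0
time_s: 16.88
tool_pos: [0.4387, -0.1486, -0.0114]
tcp_rot: [-0.199, 0.7, 0.654, 0.206]
ft_force: [0.4, 0.1, -0.5]
width: 0.592
grasp_force: 29.8
```

```bash
python3 -m handwheel '[[[1.9,0,-2.9],0,0.4],[[3.3,0,-5],0,0.4]]' 30 >/dev/null; python3 go.py .524 .0006 .05 93.6
```

```text
shift cm [12.97  7.56  8.27] len 171mm tilt 33.3 tiltaz 87.3 yaxis az -3.73 yz -0.012 roll -0.113 pos [ 0.4385 -0.148   0.0488] j [ 0.55  0.79  0.19  1.89 -0.71  1.    1.19] F [ 0.8  0.4 -1.5] t 17.05
```

```bash
python3 -m handwheel '[[[2.6,1.5,1.7],-0.03,0.4],[[5.2,3,3.3],-0.06,0.4],[[7.8,4.5,5],-0.09,0.4],[[10.4,6,6.6],-0.113,0.4],[[13,7.5,8.3],-0.113,0.4]]' 30
cat > an.py <<'E'
import sys
from h import *
from wr import wworld
O=np.array([.5115,.150]); A=np.radians(93.6); U=np.array([np.cos(A),np.sin(A)]); V=np.array([-U[1],U[0]])
st=observe();p=camera("wrist");W=wworld(p,st); im=p["pixels"].astype(int); save(p,sys.argv[1])
q=W[...,:2]-O; X=q@U; Y=q@V; Z=W[...,2]
def rect(m,nm):
    if m.sum()<40: print(nm,"few",m.sum()); return
    c,sz,an=cv2.minAreaRect(np.stack([X[m],Y[m]],1).astype(np.float32)*1000)
    print(nm,m.sum(),"x",np.percentile(X[m]*1000,[1,99]).round(1),"y",np.percentile(Y[m]*1000,[1,99]).round(1),"z",np.median(Z[m]*1000).round(1),"rect",np.round(c,1),np.round(sz,1),round(an,1))
red=(im[...,0]>1.8*im[...,1])&(im[...,0]>1.8*im[...,2])&(im[...,0]>40)
near=(abs(Y)<.08)&(X>-.25)&(X<.15)
rect(near&~red&(abs(Z-.05)<.004)&(abs(Y)<.035)&(X>-.06),"anvil top")
rect(near&~red&(abs(Z-.071)<.003)&(abs(Y)<.03)&(X>.02),"stop top")
rect(near&(abs(Z-.01)<.004)&(X>-.12),"bed")
n,l,s_,_=cv2.connectedComponentsWithStats((red&near&(Z>.04)).astype(np.uint8))
for i in range(1,n):
    if s_[i,4]>150:
        m=l==i; zz=np.median(Z[m]); rect(m,"red px%s"%s_[i][:4])
        Aa=np.stack([X[m],Y[m],np.ones(m.sum())],1); k=np.linalg.lstsq(Aa,Z[m],rcond=None)[0]; r=abs(Z[m]-Aa@k); g=r<.002
        k=np.linalg.lstsq(Aa[g],Z[m][g],rcond=None)[0]; print("  plane slope dx,dy",k[:2].round(3),"top z at centre",round(1000*(k@[X[m].mean(),Y[m].mean(),1]),1))
E
python3 an.py w4;python3 go.py .524 .0006 .0275 93.6
```

```text
time_s: 17.47
tool_pos: [0.5249, 0.0018, 0.0499]
tcp_rot: [-0.187, 0.662, 0.693, 0.217]
ft_force: [1.4, -0.5, -1.2]
width: 0.59
grasp_force: 29.9
anvil top 1715 x [-35.1  -1.8] y [-27.5  21.6] z 50.5 rect [-17.7  -3.3] [36.4 50.3] 1.1
stop top few 0
bed 3786 x [-86.4  43.4] y [-57.   51.5] z 10.5 rect [-18.2  -3. ] [138.8 110.6] 0.1
red px[228 100 103 194] 17826 x [-192.5  -66.6] y [-31.4  25.3] z 91.1 rect [-128.4   -3.2] [ 56.4 130.5] 86.7
  plane slope dx,dy [-0.03  -0.071] top z at centre 91.1
shift cm [-2.21 -0.51  1.4 ] len 27mm tilt 33.7 tiltaz 87.4 yaxis az 2.18 yz 0.056 roll 0.010 pos [0.5273 0.0114 0.0516] j [ 0.31  0.78  0.06  1.91 -0.84  0.86  1.1 ] F [2.7 5.4 0.4] t 17.52
```

View pics/w4.png

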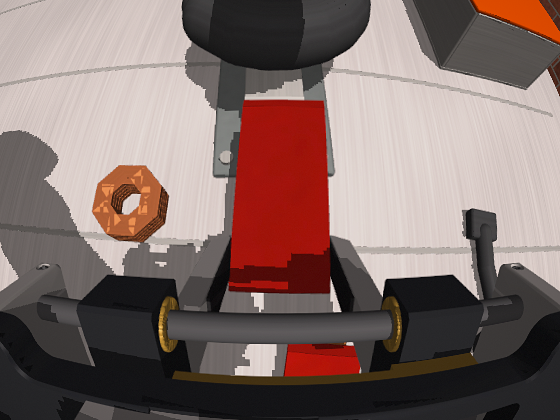

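```bash
sed -i 's/^O=.*; A=/O=np.array([.5145,.1502]); A=/' an.py; python3 -m handwheel '[[[0,0,0],-0.055,0.4],[[0,0,0],-0.055,0.4],[[0,0,0],-0.055,0.4]]' 30 >/dev/null; python3 an.py w5
python3 - <<'E'
from h import *
s=observe();r=rot(s);A=np.radians(93.6);U=np.array([np.cos(A),np.sin(A),0]);V=np.array([-U[1],U[0],0])
for n,d in (("U",U),("V",V),("Z",[0,0,1])): print(n,r.inv().apply(d).round(3))
E
```

```text
anvil top 1817 x [-36.4  -1.6] y [-24.4  24.5] z 50.5 rect [-17.7   0. ] [38.9 49.9] 0.4
stop top few 0
bed 3786 x [-86.4  43.7] y [-54.2  54.5] z 10.5 rect [-17.1   0.1] [141.4 110.8] 0.1
red px[228 100 103 194] 17842 x [-194.1  -68.1] y [-24.4  29.9] z 90.7 rect [-130.     2.7] [ 55.9 130.2] 89.2
  plane slope dx,dy [-0.03  -0.101] top z at centre 90.6
U [0.839 0.011 0.544]
V [ 0.054 -0.997 -0.062]
Z [ 0.542  0.081 -0.836]
```

```bash
python3 -m handwheel '[[[0.9,0,1.6],0,0.4],[[1.8,0.1,3.2],0,0.4],[[2.6,0.1,4.8],0,0.4],[[2.6,0.1,4.8],0,0.4],[[2.6,0.1,4.8],0,0.4]]' 30; python3 an.py w6
```

```text
time_s: 18.23
tool_pos: [0.523, 0.0486, 0.0235]
tcp_rot: [-0.182, 0.643, 0.71, 0.221]
ft_force: [0.2, 0.5, -2.2]
width: 0.591
grasp_force: 29.9
anvil top 378 x [-10.3  -2.9] y [-24.3  24.3] z 50.5 rect [-7.2 -0.2] [49.8 10.1] 87.1
stop top few 0
bed 5370 x [-86.5  35. ] y [-54.   54.3] z 10.5 rect [-21.5  -0.1] [131.6 110.6] 0.0
red px[228 100 103 194] 17873 x [-145.8  -19.8] y [-26.5  27.7] z 64.6 rect [-76.8   0.6] [ 56.5 139.8] 89.4
  plane slope dx,dy [-0.029 -0.1  ] top z at centre 64.6
```

```bash
python3 -m handwheel '[[[-0.15,0,0.2],0,0.4],[[-0.3,0,0.4],0,0.4],[[-0.4,-0.1,0.6],0,0.4]]' 5; python3 an.py w7
```

```text
time_s: 18.53
tool_pos: [0.524, 0.0475, 0.0164]
tcp_rot: [-0.18, 0.643, 0.71, 0.222]
ft_force: [0.7, -0.1, -1.0]
width: 0.598
grasp_force: 5.0
anvil top 760 x [-14.6  -1.8] y [-24.3  24.5] z 50.6 rect [-7.7 -0. ] [15.  49.8] 0.5
stop top few 0
bed 5887 x [-86.6  37.2] y [-54.1  54.3] z 10.5 rect [-20.4  -0.1] [134.  110.7] 0.2
red px[229  97 102 196] 18218 x [-146.8  -20.8] y [-26.9  27.4] z 58.5 rect [-82.7   0.6] [130.2  56.5] 0.1
  plane slope dx,dy [ 0.005 -0.097] top z at centre 58.5
```

```bash
python3 -m handwheel '[[[0.4,0,0.7],0,0.4],[[1.3,0,1.2],0,0.4],[[2.1,0,1.8],0,0.4],[[3,0,2.3],0,0.4],[[3,0,2.3],0,0.4]]' 5; python3 an.py w8; python3 go.py .52 .05 .01 93.6
```

```text
time_s: 19.0
tool_pos: [0.5192, 0.0908, 0.0144]
tcp_rot: [-0.183, 0.641, 0.712, 0.222]
ft_force: [0.3, -0.3, -1.1]
width: 0.595
grasp_force: 5.0
anvil top few 0
stop top few 0
bed 5204 x [-69.4  23.1] y [-54.1  54.3] z 10.5 rect [-23.5  -0.1] [109.  110.6] 0.0
red px[229 133 102 164] 14990 x [-106.1  -12.6] y [-25.   29.9] z 56.8 rect [-56.7   2.6] [100.4  57.4] 1.3
  plane slope dx,dy [ 0.    -0.007] top z at centre 56.8
shift cm [-3.53 -0.29 -1.84] len 40mm tilt 33.4 tiltaz 87.4 yaxis az 4.57 yz 0.082 roll 0.059 pos [0.5194 0.0897 0.0141] j [ 0.24  0.81 -0.04  2.01 -0.97  0.68  1.19] F [-0.8 -0.6 -0.7] t 19.05
```

```bash
python3 -m handwheel '[[[0.6,0.2,0.4],0.02,0.4],[[1.2,0.26,0.8],0.02,0.4],[[1.6,0.26,1.05],0.02,0.4],[[1.75,0.26,1.16],0.02,0.4],[[1.75,0.26,1.16],0.02,0.4]]' 5; python3 an.py w9
```

```text
time_s: 19.47
tool_pos: [0.5212, 0.109, 0.0138]
tcp_rot: [-0.184, 0.649, 0.705, 0.22]
ft_force: [0.6, 1.1, -0.4]
width: 0.593
grasp_force: 5.0
anvil top 83 x [-58.9 -52.4] y [-34.3  34.6] z 51.8 rect [-55.9   0.1] [69.8  7. ] 89.9
stop top few 0
bed 4144 x [-84.4  15.5] y [-53.9  54.3] z 10.5 rect [-32.9  -0.1] [110.1 108. ] 90.0
red px[229 164 102 134] 12439 x [-88.  -14.6] y [-28.5  26.2] z 56.4 rect [-50.   -1.3] [57.8 77.7] 89.8
  plane slope dx,dy [0.01  0.002] top z at centre 56.4
```

```bash
python3 -m handwheel '[[[0.25,0,0.16],0,0.4],[[0.3,0,0.2],0,0.4],[[0.15,0,0.4],0,0.4],[[0.05,0,0.6],0,0.4],[[0.05,0,0.6],0,0.4]]' 8; python3 an.py w10 | tail -2
```

```text
time_s: 19.93
tool_pos: [0.5218, 0.1112, 0.0095]
tcp_rot: [-0.184, 0.65, 0.704, 0.221]
ft_force: [-1.3, -3.3, 7.7]
width: 0.592
grasp_force: 8.0
red px[228 164 104 134] 12659 x [-85.9 -14.6] y [-28.8  25.8] z 55.9 rect [-49.3  -1.8] [58.5 75.1] 89.7
  plane slope dx,dy [0.032 0.001] top z at centre 55.9
```

```bash
python3 -m handwheel '[[[0.12,0,-0.2],0,0.4],[[0.22,0,-0.33],0,0.4],[[0.4,0,-0.22],0,0.4],[[0.55,0,-0.1],0,0.4],[[0.55,0,-0.1],0,0.4]]' 8; python3 an.py w11 | tail -2; date
```

```text
time_s: 20.4
tool_pos: [0.5214, 0.1129, 0.0114]
tcp_rot: [-0.182, 0.651, 0.704, 0.219]
ft_force: [-0.1, -5.8, 0.2]
width: 0.597
grasp_force: 8.0
red px[228 169 104 129] 12173 x [-84.3 -15.1] y [-28.6  26.1] z 57.3 rect [-48.5  -1.5] [58.5 73.1] 89.3
  plane slope dx,dy [0.    0.003] top z at centre 57.3
Wed Dec  2 10:45:15 UTC 2026
```

```bash
python3 -m handwheel '[[[0,0,0],0,0.8],[[0,0,0],0,0.8],[[0,0,0],0,0.8],[[0,0,0],0,0.8]]' 8; python3 an.py w12 | tail -2;  python3 go.py .52 .05 .01 93.6
```

```text
time_s: 20.78
tool_pos: [0.5209, 0.1163, 0.0127]
tcp_rot: [-0.184, 0.649, 0.704, 0.22]
ft_force: [0.5, -0.1, 0.3]
width: 0.795
grasp_force: 0.0
red px[229 176 102 128] 12036 x [-84.3 -15.2] y [-28.6  26. ] z 56.6 rect [-48.5  -1.3] [55.9 73.1] 89.8
  plane slope dx,dy [0.    0.001] top z at centre 56.6
shift cm [-5.65 -0.51 -3.41] len 66mm tilt 33.3 tiltaz 87.2 yaxis az 3.44 yz 0.071 roll 0.037 pos [0.5209 0.1161 0.0127] j [ 0.2   0.81 -0.07  2.02 -1.01  0.64  1.16] F [0.1 0.1 0.3] t 20.83
```

```bash
python3 -m handwheel '[[[-0.6,0,-3],0,0.6],[[-1.5,0,-6],0,0.4],[[-2,0,-9],0,0.2],[[-2,0,-9],0,0],[[-2,0,-9],0,0]]' 10 >/dev/null; python3 -m handwheel '[[[0,0,0],0,0],[[0,0,0],0,0],[[0,0,0],0,0],[[0,0,0],0,0],[[0,0,0],0,0]]' 10; python3 an.py w13; python3 go.py .5209 .1001 .035 93.6
```

```text
time_s: 21.67
tool_pos: [0.5199, 0.0503, 0.0764]
tcp_rot: [-0.184, 0.649, 0.704, 0.22]
ft_force: [0.5, -0.4, 0.2]
width: 0.128
grasp_force: 0.0
anvil top few 0
stop top few 0
bed 5469 x [-86.9  23.2] y [-54.2  54.3] z 10.5 rect [-27.8  -0. ] [119.1 110.5] 0.1
red px[245 132  72  89] 5824 x [-84.8 -11.8] y [-28.4  26.3] z 56.6 rect [-46.6  -1.1] [56.2 77.3] 89.9
  plane slope dx,dy [0.    0.001] top z at centre 56.6
shift cm [1.91 0.09 6.22] len 65mm tilt 33.3 tiltaz 87.3 yaxis az 3.44 yz 0.071 roll 0.036 pos [0.52   0.05   0.0765] j [ 0.26  0.71  0.04  1.96 -0.85  0.83  1.07] F [-0.6 -0.  -0.6] t 21.72
```

View pics/w13.png

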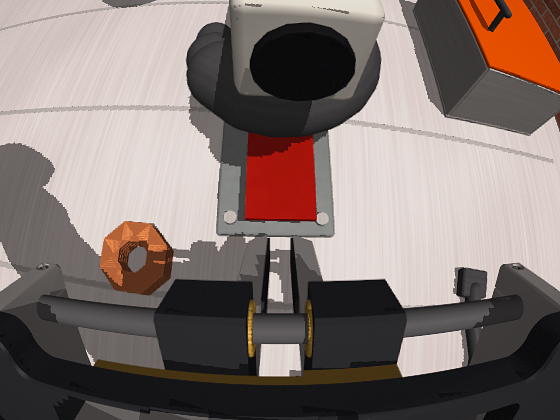

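```bash
python3 -m handwheel '[[[0.7,0,2.2],0,0],[[1.3,0.1,4.4],0,0],[[1.9,0.1,6.2],0,0],[[1.9,0.1,6.2],0,0]]' 10; python3 an.py w14|tail -1; python3 -m handwheel '[[[-0.1,0,0.2],0,0],[[-0.2,0,0.35],0,0],[[-0.2,0,0.35],0,0]]'; python3 an.py w15|tail -1; python3 -m handwheel '[[[-0.1,0,0.2],0,0],[[-0.2,0,0.35],0,0],[[-0.2,0,0.35],0,0]]'; python3 an.py w16|tail -1
```

```text
time_s: 22.05
tool_pos: [0.519, 0.1035, 0.0344]
tcp_rot: [-0.187, 0.648, 0.705, 0.22]
ft_force: [-0.6, -0.4, -0.5]
width: 0.003
grasp_force: 0.0
  plane slope dx,dy [-0.016  0.003] top z at centre 56.7
time_s: 22.35
tool_pos: [0.5223, 0.0981, 0.0316]
tcp_rot: [-0.183, 0.65, 0.704, 0.22]
ft_force: [0.5, -0.9, -0.7]
width: 0.006
grasp_force: 0.2
  plane slope dx,dy [0.004 0.001] top z at centre 56.5
time_s: 22.65
tool_pos: [0.5227, 0.0988, 0.0289]
tcp_rot: [-0.183, 0.65, 0.704, 0.221]
ft_force: [-2.8, -5.2, 13.4]
width: 0.008
grasp_force: 6.8
  plane slope dx,dy [0.033 0.002] top z at centre 56.0
```

```bash
python3 -m handwheel '[[[0.2,0,-0.8],0,0],[[-0.5,0,-4],0,0],[[-1,0,-8],0,0],[[-1,0,-11],0,0],[[-1,0,-11],0,0]]'; python3 -m handwheel '[[[0,0,0],0,0],[[0,0,0],0,0]]' >/dev/null; python3 an.py w17; python3 go.py .5209 .1001 .035 93.6
```

```text
time_s: 23.12
tool_pos: [0.5232, 0.0252, 0.1175]
tcp_rot: [-0.178, 0.651, 0.704, 0.221]
ft_force: [0.3, -0.1, 0.2]
width: 0.006
grasp_force: 0.0
anvil top few 0
stop top few 0
bed 4419 x [-86.8  23.1] y [-54.   54.3] z 10.5 rect [30.8  0.1] [236.2 110.9] 0.0
red px[249 136  62  77] 4331 x [-84.9 -12.1] y [-28.5  26.3] z 56.6 rect [-47.1  -1.2] [56.4 76.9] 89.6
  plane slope dx,dy [-0.001  0.   ] top z at centre 56.6
shift cm [ 1.33  0.07 10.26] len 103mm tilt 33.4 tiltaz 87.4 yaxis az 3.48 yz 0.070 roll 0.036 pos [0.5189 0.0326 0.1134] j [ 0.27  0.66  0.07  1.93 -0.79  0.92  1.01] F [0.5 0.2 0. ] t 23.33
```

```bash
python3 -c "
from rig import finish_job
print(finish_job())"
```

```text
the job is handed in; nothing more can be done
None
```

I packed the hook with one red plate, which sits square and home against the stop. Pressed near its outer end with 13 N, it rocked only about 1.7 mm, so the gap is snug and no second plate fits. The other three red plates stay on the bearers, nothing else was touched, and the job was handed in at about 23 s.

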